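Load the welding turntable and latch its guard gate

ROBOT

A 6-joint arm with a two-finger parallel gripper is mounted at the origin on the work surface. World frame = base frame: x ahead of the robot, y to its left, z up, the work surface at z = 0. Lengths are in m, angles in rad, forces in N, time in s.
With the tool pointing down it reaches from about 0.375 to 0.925 m from the base axis. Payload 5.7 kg.
Tool frame: the origin (TCP) lies midway between the tips of the shut fingers; the grasp point (between the pads) lies arm.grip_point_offset behind it (arm.grip_point_offset is the distance from the TCP to the grasp point, in m); x points along the fingers, y is the direction in which the jaws open and shut, and the axes are right-handed (so a half turn about x gives the same grasp; the last joint's range is limited). The gripper opens to 88 mm and grips with 3 to 60 N. Pads are 20 mm wide; open, the fingers measure 115 mm over their backs; the gripper's body (75 mm by 178 mm) begins 61 mm behind the grasp point.
Start: joints at [-1.271, 0.359, 1.51, -0, 1.272, -0.115], TCP at [0.242, -0.549, 0.192] pointing down, gripper open.
Joint ranges: [-2.97, 2.97], [-1.01, 2.36], [0.21, 2.38], [-0.96, 4.11], [0.2, 2.71], [-2.98, 2.98]. Speed limits (rad/s): [2.39, 2.39, 3.14, 3.14, 3.14, 3.14].

INTERFACE

Orientations are given as a unit quaternion [w, x, y, z].
In Python, from rig import arm, eyes, ticket, look_for, regions_of gives the robot as it stands.
- The arm moves only by the tool apply_moves, never from a script. Its argument "targets" is a list of rows, each a list of 7 numbers: the shift along the tool's x, y, z in mm, then the turn, a rotation vector about the tool's x, y, z in degrees, then the closure, from 0 (fully open) to 1 (shut). In form: [[x, y, z, rx, ry, rz, gripper], ...]. A call has exactly 8 rows; each row is the pose to reach, as a shift and turn from the pose commanded when the call began, along the tool's axes at that moment; what a row does not reach only later rows make up. A row lasts 1/12 s, in which the tool goes at most 41.7 mm and 7.16 degrees, less where a joint would pass 70% of its speed; a pose out of reach is approached as far as the arm can. A call with a gripper value outside its range is refused whole. The fingers move at their own pace and stop on an object; "squeeze" is the grip in N (left out, the last holds). Time passes only in rows, so rows that repeat a pose let the fingers close, or fill a call up. It gives the time, the measured TCP pose, the force and the opening at its end, in the units of the state.
- arm.observe(): the state, without advancing time (a new reading comes with each control period).
- eyes.read_camera(name): name is "scene" or "top" or "wrist"; returns a dict with "image" (480x640x3 uint8, blue, green, red), "range_z" (480x640 float32, m along the optical axis (not along the pixel's ray), 0 where there is no reading), "intrinsics" (3x3 intrinsics, pixels), "dist" ([k1, k2, p1, p2, k3] as OpenCV has them; the pictures are not rectified), "eye" and "orientation" of the camera in the world; the wrist camera has in their place "mount" (4x4, takes a point from camera to tool coordinates, whose origin is the TCP and whose axes are the tool frame's). Camera axes: x right, y down, z forward; pixel columns grow to the right and rows downward; lengths in m; the calibration is good to about 2 mm. A picture is of the moment at which its call begins: read the wrist's pose just before it.
- ticket.sign_off(): hands the job in, once; it reports no verdict.
Trained networks look in the newest picture that a camera, given by its name, has taken for a name from the list of things; names that differ only in an ending like _2 or _b are one class to them, and where a whole thing is asked for, a point or a joint stands for the part that bears it (a point fixed in the world has none). Each returns a list of dicts, best first, with "score" (0 to 1); they miss things now and then, are a little off and sometimes report something else, mostly with a low value. They report only what shows in the picture. A call takes as long as a camera call. They do not tell look-alikes from the thing itself.
- look_for(camera, target): "bbox" ([left, top, width, height] as shares, 0 to 1, of the picture: columns of its width, rows of its height, round what is visible of it).
- regions_of(camera, target): "pixels" (480x640 bool, what is visible of it) and "bbox" ([left, top, width, height] as shares, 0 to 1, of the picture: columns of its width, rows of its height, round what is visible of it).
The state is a dict: "clock": time; "qpos": joint angles; "dq": joint speeds; "joint_torque": joint torques, N m; "position": TCP position; "orientation": TCP orientation; "contact_force": force on the tool from outside, world axes, zero at the start; "torque": the same for the moment, N m; "gripper_width": finger opening in m.
Only numpy, scipy, OpenCV 4.12 (cv2) and the standard library are available. Lean on these libraries where they do the work, as an engineer would, in place of code of your own. Each camera call takes 0.05 s, during which the arm holds its last target. There are 200 camera calls.

TASK

Set the loose copper pipe stub down over the brass spigot of the small welding turntable inside the green-paned guard, so that it stands fully home on the turntable, and let go of it. Then push the guard's yellow gate shut until its sprung latch snaps in and holds it: do not slam it, and never push on the gate with more than 22 N. Leave the other things on the bench where they are, and come away.

Things in the scene. Friction and masses are not known exactly. Their poses are not given: they have to be found in the camera images.
- guard: guard booth fixed to the bench: base plate 300 x 290 x 8 mm, clear green panes at rear and sides (posts 104 mm high, inner width 224, gate to rear pane 240 mm), open on top; yellow gate in front. Origin: on the underside of the base, on the axis of the turntable (110 mm diameter, top 34 mm above the bench, does not turn). Axes: -x out through the gate (roughly to the robot), +y to the hinge side.
- spigot_foot (a point): on the axis of the brass spigot, at its foot on the turntable's top face. The spigot stands 25 mm up from here, 32 mm in diameter, its top 6 mm tapering to 22 mm diameter. Axes as the guard's.
- stub: loose copper-coloured pipe stub, a plain tube standing upright: 50 mm outer and 37 mm inner diameter, 55 mm long, about 0.28 kg. Origin: centre of its lower end; z along the tube.
- gate (a joint): angle of the yellow gate, rad: 0 parallel to the guard's front, positive further open. Starts ajar at 0.3 to 0.5 and stays where left (under 1 N moves it). The keeper (strike pin and buffer) is bolted in curved slots, up to 18 mm further out or in, unmeasured, so the latched angle lies anywhere from -0.077 to 0.077. Latched, the gate cannot be pulled open.
- gate_hinge (a point): on the gate's upright hinge axis, at half the gate's height (70 mm above the bench); fixed, at (-125, +120) mm from the guard's origin. Its axes turn with the gate: -y runs along the gate from the hinge to the free edge, -x is the outward normal of the outer face.
- gate_pad (a point): centre of the black push pad on the gate's outer face (50 wide x 60 mm high), 200 mm from the hinge axis, 80 mm above the bench; moves with the gate, axes as gate_hinge. The gate is a flat plate 6 mm thick, 235 mm long from hinge axis to free edge, from 20 to 120 mm above the bench.
- tongue (a joint): travel (m) of the brass sloped tongue in the gate's free edge: 0 fully out (11 mm proud; so when free and when latched), at most 0.012 in. Push felt at the pad: light, then 4 to 9 N for some 8 mm as the slope rides over the strike pin, a dip for 6 mm, the snap, then the buffer. A push built up to 13 to 17 N has latched it.
- buffer (a joint): travel (m) of the black rubber buffer on the keeper (16 mm diameter stub behind the gate, near its free edge, 50 mm above the bench): 0 untouched, at most 0.009. The gate meets it 2 mm before its latched place, and it then pushes back with 4 to 5 N per mm; the latched gate stands against it, pressed in by about 2 mm.
- collar: bystander: dark steel ring, 74 mm outer diameter, 24 mm high. Origin: underside centre.
- spool: bystander: orange spool, 68 mm diameter, 38 mm high. Origin: underside centre.
- can: bystander: yellow can, 80 mm diameter, 90 mm high. Origin: underside centre.
- hammer: bystander: hammer lying on the bench, along its own x, 0.26 m long.
- wrench: bystander: wrench lying on the bench, along its own x, 0.18 m long.
- square: bystander: red magnetic welding square, L-shaped, 90 x 90 x 20 mm, lying flat.
Things that resemble listed ones, but are neither listed nor needed, are in the scene too. Several things have the shape of the stub; the one meant has the colours described above.

How it is judged:
By the outcome, as a careful person would: the job done as asked, in the order asked, and still so for the second after the job is handed in, with the robot touching nothing.
It also fails if it takes over 64 s, if anything falls off the work surface, if the arm or the gripper's body presses on something with over 40 N, if the wrist force passes 120 N, or if a joint passes its speed limit or range.

## Working session

There is one attempt and no reset: what is moved stays moved. The work goes in short steps, Python scripts to look and compute and a tool call to move; the robot and the scene stay as the last step left them, time stands still between calls to the robot, and variables do not carry over. Pictures are saved under pics/ and viewed, about 8 in all and at most 12, crops included, and the job is handed in when it is done.

Besides the shell and the picture viewer there is one more tool, called after "Emit:" as name([rows], argument=value, ...), one row to a line, values as JSON. apply_moves: Moves the arm, as the interface text tells. Its arguments: {"type":"object","properties":{"targets":{"type":"array"},"squeeze":{"type":"number"}},"required":["targets"]}

```bash
mkdir -p pics; ls
cat > h.py <<'E'
import numpy as np, cv2
from scipy.spatial.transform import Rotation as R
from rig import arm, eyes, ticket, look_for, regions_of
def rot(q): return R.from_quat([q[1],q[2],q[3],q[0]]).as_matrix()
def cam(name):
    s=arm.observe(); c=eyes.read_camera(name)
    if 'mount' in c:
        T=np.eye(4);T[:3,:3]=rot(s['orientation']);T[:3,3]=s['position'];T=T@np.array(c['mount'])
        c['Rw'],c['tw']=T[:3,:3],T[:3,3]
    else: c['Rw'],c['tw']=rot(c['orientation']),np.array(c['eye'])
    return c
def pts(c,mask=None):
    v,u=np.nonzero((c['range_z']>0)&(mask if mask is not None else True))
    z=c['range_z'][v,u]
    n=cv2.undistortPoints(np.stack([u,v],1).astype(np.float64)[:,None],np.array(c['intrinsics']),np.array(c['dist']))[:,0]
    P=np.c_[n*z[:,None],z]@c['Rw'].T+c['tw']
    return P,u,v
def proj(c,P):
    p=(np.atleast_2d(P)-c['tw'])@c['Rw']
    return cv2.projectPoints(p,np.zeros(3),np.zeros(3),np.array(c['intrinsics']),np.array(c['dist']))[0][:,0]
E
python3 - <<'E'
from h import *
s=arm.observe();print(s, arm.grip_point_offset)
ims=[]
for n in ['scene','top']:
    c=cam(n);ims.append(c['image']);cv2.imwrite(f'pics/{n}0.png',c['image'])
    print(n,c['tw'].round(3),c['Rw'].round(2).tolist())
    for t in ['stub','guard','spigot_foot','gate','gate_pad','can','spool','collar','hammer','wrench','square','tongue','buffer']:
        try:
            for r in regions_of(n,t)[:4]:
                P,u,v=pts(c,r['pixels'])
                b=np.array(r['bbox'])*[640,480,640,480]
                print(t,round(r['score'],2),b.round().astype(int),np.median(P,0).round(3) if len(P) else None,P[:,2].max().round(3) if len(P) else '',c['image'][r['pixels']].mean(0).round() )
        except Exception as e: print(t,e)
E
```

```text
pics
{'clock': 0.0, 'qpos': array([-1.27109978e+00,  3.59474831e-01,  1.51143840e+00,  2.07243566e-05,
        1.27253709e+00, -1.15115472e-01]), 'dq': array([ 0.0017826 , -0.00062658,  0.00027853,  0.00050687,  0.00018156,
        0.00084009]), 'joint_torque': array([-2.02555675e-04, -5.15369833e+01, -2.70727998e+01,  6.71486836e-02,
        3.49170249e-02, -1.56717783e-04]), 'position': array([ 0.2415749 , -0.54838142,  0.19122537]), 'orientation': array([-0.14495217, -0.69189892, -0.14626144,  0.69200603]), 'contact_force': array([ 0.89820148,  0.04204289, -0.04320016]), 'torque': array([-0.02442655,  0.01168948, -0.00143844]), 'gripper_width': 0.0877888989456917} 0.0187
scene [ 1.448 -0.387  1.051] [[0.36, 0.66, -0.66], [0.93, -0.24, 0.26], [0.01, -0.71, -0.7]]
stub 0.92 [333 195  22  26] [0.422 0.11  0.039] 0.061 [188. 193. 198.]
stub 0.85 [366 185  23  30] [0.415 0.205 0.038] 0.061 [ 92. 118. 181.]
stub 0.78 [374 211  18  27] [0.513 0.186 0.039] 0.061 [190. 195. 201.]
stub 0.57 [ 98 248  62  50] [ 0.421 -0.447  0.007] 0.015 [216. 210. 205.]
guard 0.71 [196 214 161 167] [ 0.654 
[... 2165 characters left out ...]
4] 0.038 [164. 210. 226.]
collar 0.59 [176 210  31  30] [0.561 0.282 0.022] 0.033 [125. 116. 106.]
hammer 0.79 [ 93 148  85  85] [0.66  0.446 0.023] 0.038 [162. 200. 215.]
wrench 0.59 [446 265  60  46] [ 0.418 -0.441  0.005] 0.015 [231. 227. 221.]
square 0.75 [451 200  38  34] [ 0.589 -0.438  0.018] 0.029 [ 97. 101. 227.]
square 0.33 [312 237  89  55] [ 0.472 -0.138  0.111] 0.127 [ 71. 168. 176.]
tongue 0.16 [308 135 117 159] [ 0.648 -0.148  0.009] 0.127 [145. 153. 142.]
buffer 0.71 [450 198  39  36] [ 0.597 -0.438  0.018] 0.029 [102. 107. 226.]
buffer 0.68 [314 238  85  51] [ 0.47  -0.142  0.111] 0.127 [ 71. 168. 176.]
buffer 0.37 [396 231   6  10] [ 0.549 -0.233  0.055] 0.063 [60. 61. 61.]
```

```bash
ls pics
```

```text
scene0.png
top0.png
```

Run:
```python
import cv2,numpy as np
a=cv2.imread('pics/top0.png')[110:320,80:500]; b=cv2.imread('pics/scene0.png')[170:390,90:560]
a=cv2.resize(a,(800,400),interpolation=3)
c=cv2.resize(cv2.imread('pics/top0.png')[225:315,195:285],(200,200),interpolation=3)
b=cv2.resize(b,(590,200),interpolation=3)
o=np.zeros((600,800,3),np.uint8);o[:400]=a;o[400:,:590]=b;o[400:,600:]=c
cv2.imwrite('pics/v1.png',o)
s=cv2.imread('pics/scene0.png')
cv2.imwrite('pics/v2.png',np.hstack([cv2.resize(s[205:390,190:370],(500,514),interpolation=3),cv2.resize(s[175:245,325:400],(300,514),interpolation=3)]))
```

```text
(no output)
```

View pics/v1.png

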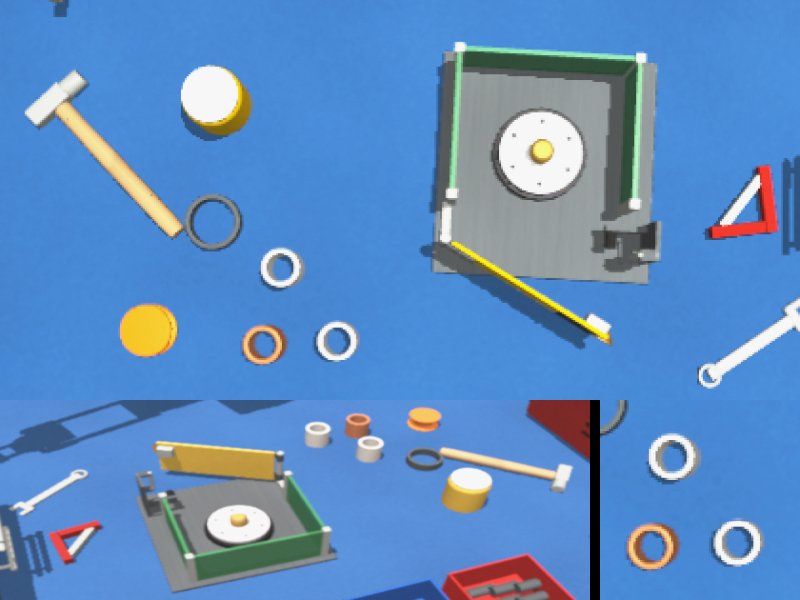

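View pics/v2.png

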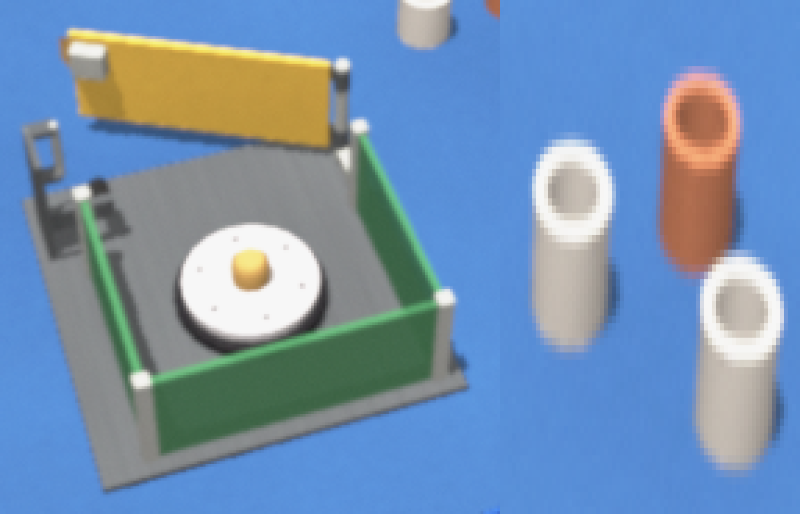

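The first picture shows the guard at the right, turntable with spigot at about (540,150) in the view, and the gate ajar towards the robot. Three things share the stub's shape. In top-camera pixels these are white (258,291), white (230,250) and copper (220,291). The orange spool at (157,283) has a similar colour. The close crop confirms that (220,291) is the copper tube, so I choose that one.

```bash
cat >> h.py <<'E'
def circ(P):
    from scipy.optimize import least_squares
    f=lambda p:np.hypot(P[:,0]-p[0],P[:,1]-p[1])-p[2]
    return least_squares(f,[*P[:,:2].mean(0),.02],loss='soft_l1',f_scale=.001).x
def plan(pos,yaw,s=None):
    """shift mm and rotvec deg in tool axes to TCP pos, tool down, jaw along yaw (mod pi)"""
    s=s or arm.observe(); Rc=rot(s['orientation']); best=None
    for k in (0,np.pi):
        y=np.array([np.cos(yaw+k),np.sin(yaw+k),0]);x=np.array([0,0,-1.])
        T=np.c_[x,y,np.cross(x,y)]
        r=R.from_matrix(Rc.T@T).as_rotvec(degrees=True)
        if best is None or np.linalg.norm(r)<np.linalg.norm(best): best=r
    return (Rc.T@(np.array(pos)-s['position'])*1000).round(1),best.round(1)
E
python3 - <<'E'
from h import *
s=arm.observe();print(rot(s['orientation']).round(3).tolist())
for n in ['top','scene']:
    c=cam(n);P,u,v=pts(c)
    m=(abs(P[:,0]-.4)<.15)&(abs(P[:,1]-.0)<.08); print(n,'table z',np.median(P[m,2]))
    r=[q for q in regions_of(n,'stub') if c['image'][q['pixels']].mean(0)@[-1,0,1]>60][0]
    P,u,v=pts(c,r['pixels']); z=P[:,2]; Q=P[z>z.max()-.008]
    print('stub rim',circ(Q),Q[:,:2].min(0),Q[:,:2].max(0),np.median(Q[:,2]))
print(plan([.45,-.1,.28],np.pi/4),plan([.40,.21,.2],np.pi/4))
E
```

```text
[[-0.0, 0.403, -0.915], [0.0, -0.915, -0.403], [-1.0, -0.0, -0.0]]
top table z 0.0025239076300498375
stub rim [0.40257386 0.2104595  0.02162971] [0.38033443 0.1874841 ] [0.42684668 0.23434846] 0.055760010803190596
scene table z 0.027961079511761522
stub rim [0.40303318 0.20783399 0.02128653] [0.37714461 0.1846444 ] [0.42825864 0.23052831] 0.055650363761503674
(array([ -88. , -327.1, -371.6]), array([68.8,  0. ,  0. ])) (array([  -7.9, -631. , -450.7]), array([68.8,  0. ,  0. ]))
```

Emit:
apply_moves([
  [-80,-200,-230,45,0,0,0],
  [-80,-200,-230,45,0,0,0],
  [-80,-200,-230,45,0,0,0],
  [-80,-200,-230,45,0,0,0],
  [-80,-200,-230,45,0,0,0],
  [-80,-200,-230,45,0,0,0],
  [-80,-200,-230,45,0,0,0],
  [-80,-200,-230,45,0,0,0],
])

```text
clock: 2.27
position: [0.3725, -0.2707, 0.2731]
orientation: [-0.131, 0.695, -0.131, -0.694]
contact_force: [0.6, -0.2, -0.1]
gripper_width: 0.0876
```

Run:
```python
from h import *
s=arm.observe();print(s['position'],s['qpos'],s['clock'])
print(plan([.42,.05,.26],np.pi/4),plan([.40,.21,.2],np.pi/4))
```

```text
[ 0.37250111 -0.27066826  0.27308967] [-7.79442783e-01  8.12613485e-02  1.67578149e+00  9.80788452e-04
  1.38386811e+00  1.16431077e+00] 2.2667
(array([  13.2, -315.9,   72.7]), array([23.6, -0. ,  0. ])) (array([  73.2, -457.6,  149.7]), array([23.6, -0. ,  0. ]))
```

Emit:
apply_moves([
  [10,-40,10,-7,0,0,0],
  [10,-80,20,-14,0,0,0],
  [10,-120,30,-21,0,0,0],
  [10,-160,40,-28,0,0,0],
  [10,-200,50,-35,0,0,0],
  [10,-240,60,-42,0,0,0],
  [10,-280,70,-49,0,0,0],
  [10,-310,70,-56,0,0,0],
])

```text
clock: 2.93
position: [0.4174, 0.0442, 0.2623]
orientation: [0.213, 0.674, 0.214, -0.674]
contact_force: [0.1, -0.7, -0.3]
gripper_width: 0.088
```

Run:
```python
from h import *
s=arm.observe();print(s['position'],s['qpos'],s['clock'])
print(plan([.403,.209,.2],np.pi/4))
```

```text
[0.41741889 0.04415117 0.2623446 ] [-6.05366146e-02  2.43374224e-02  1.76397866e+00  1.05405993e-03
  1.35341456e+00  8.95968069e-01] 2.9333
(array([  62.5, -143. ,  -83.2]), array([80.2,  0. ,  0.1]))
```

Emit:
apply_moves([
  [10,-18,-10,-7,0,0,0],
  [20,-36,-20,-14,0,0,0],
  [30,-54,-30,-21,0,0,0],
  [40,-72,-40,-28,0,0,0],
  [50,-90,-50,-35,0,0,0],
  [55,-108,-60,-42,0,0,0],
  [60,-126,-72,-49,0,0,0],
  [62,-143,-83,-56,0,0,0],
])

```text
clock: 3.6
position: [0.4047, 0.2068, 0.1995]
orientation: [0.505, 0.495, 0.505, -0.495]
contact_force: [-0.4, 0.7, 0.8]
gripper_width: 0.0876
```

Emit:
apply_moves([
  [0,0,0,-7,0,0,0],
  [0,0,0,-14,0,0,0],
  [0,0,0,-21,0,0,0],
  [0,0,0,-28,0,0,0],
  [0,0,0,-35,0,0,0],
  [0,0,0,-42,0,0,0],
  [0,0,0,-44,0,0,0],
  [0,0,0,-44,0,0,0],
])

```text
clock: 4.27
position: [0.4054, 0.2058, 0.2002]
orientation: [0.653, 0.272, 0.653, -0.271]
contact_force: [0.6, 0.8, -0.2]
gripper_width: 0.0878
```

Run:
```python
from h import *
s=arm.observe();print(s['position'],s['qpos'],s['clock'])
c=cam('wrist');print(c['tw'],c['Rw'].round(2).tolist())
im=c['image'].copy()
for r in regions_of('wrist','stub'):
    P,u,v=pts(c,r['pixels']);col=im[r['pixels']].mean(0)
    z=P[:,2];Q=P[abs(z-np.percentile(z,97))<.005]
    print(r['score'],col.round(),circ(Q),np.median(Q[:,2]),len(Q))
    if col@[-1,0,1]>50: print('cop',Q[:,:2].min(0),Q[:,:2].max(0))
print(plan([.403,.209,.2],np.pi/4))
cv2.imwrite('pics/w1.png',im)
```

```text
[0.40536714 0.20577343 0.20018863] [ 3.17500208e-01  1.38388769e-01  1.79752561e+00  9.34823974e-05
  1.20545505e+00 -4.65151322e-01] 4.2667
[0.34641904 0.26592602 0.39278905] [[0.71, 0.67, 0.21], [0.71, -0.68, -0.21], [0.0, 0.3, -0.95]]
0.98 [103. 146. 186.] [0.40155057 0.21248614 0.02158359] 0.05474855406017273 1044
cop [0.37708786 0.1875165 ] [0.42633162 0.23670613]
0.92 [170. 172. 172.] [0.40866147 0.11736297 0.02162304] 0.054758419853440876 929
0.58 [168. 172. 173.] [0.50086874 0.19250372 0.02162691] 0.054778988741252505 914
0.42 [ 35.  97. 117.] [ 0.81840083 -0.20430693  0.33780188] 0.10280419356469228 331
cop [ 0.51492102 -0.05584025] [ 0.54789344 -0.01183724]
(array([ 0.2,  0.6, -4. ]), array([-0.3, -0. , -0. ]))
```

View pics/w1.png

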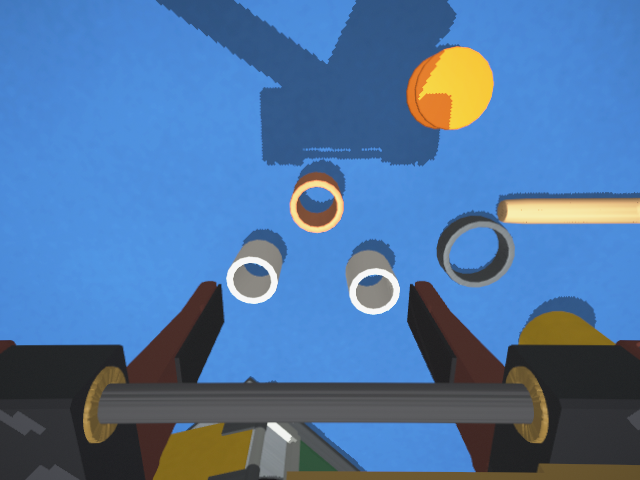

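Run:
```python
from h import *
print(plan([.402,.211,.0225],np.pi/4))
```

```text
(array([177.7,   1.2,  -6.1]), array([-0.3, -0. , -0. ]))
```

Emit:
apply_moves([
  [20,1,-6,0,0,0,0],
  [50,1,-6,0,0,0,0],
  [80,1,-6,0,0,0,0],
  [105,1,-6,0,0,0,0],
  [130,1,-6,0,0,0,0],
  [155,1,-6,0,0,0,0],
  [170,1,-6,0,0,0,0],
  [178,1,-6,0,0,0,0],
])

```text
clock: 5.03
position: [0.4006, 0.2103, 0.0203]
orientation: [0.652, 0.272, 0.653, -0.273]
contact_force: [0.1, -0.4, 0.2]
gripper_width: 0.0881
```

Emit:
apply_moves([
  [0,0,0,0,0,0,1],
  [0,0,0,0,0,0,1],
  [0,0,0,0,0,0,1],
  [0,0,0,0,0,0,1],
  [0,0,0,0,0,0,1],
  [0,0,0,0,0,0,1],
  [0,0,0,0,0,0,1],
  [0,0,0,0,0,0,1],
], squeeze=25)

```text
clock: 5.7
position: [0.4021, 0.2107, 0.0227]
orientation: [0.653, 0.272, 0.653, -0.272]
contact_force: [-2.1, -0.8, 5.6]
gripper_width: 0.0479
```

Emit:
apply_moves([
  [-10,0,0,0,0,0,1],
  [-30,0,0,0,0,0,1],
  [-55,0,0,0,0,0,1],
  [-80,0,0,0,0,0,1],
  [-110,0,0,0,0,0,1],
  [-140,0,0,0,0,0,1],
  [-170,0,0,0,0,0,1],
  [-180,0,0,0,0,0,1],
])

```text
clock: 6.37
position: [0.4036, 0.2114, 0.2057]
orientation: [0.654, 0.273, 0.651, -0.271]
contact_force: [0.8, 0.3, -3.1]
gripper_width: 0.0478
```

Run:
```python
from h import *
s=arm.observe();print(s['position'],s['contact_force'],s['gripper_width'])
c=cam('wrist');im=c['image']
Rt=rot(s['orientation'])
for r in regions_of('wrist','stub'):
    P,u,v=pts(c,r['pixels']);col=im[r['pixels']].mean(0)
    if len(P)<50 or col@[-1,0,1]<50: continue
    z=P[:,2];Q=P[abs(z-np.percentile(z,97))<.004]
    C=circ(Q); o=Rt.T@(np.r_[C[:2],np.median(Q[:,2])]-s['position'])
    print(r['score'],col.round(),C,'rim in tool mm',(o*1000).round(1),len(Q))
for n in ['top','scene']:
    c=cam(n);P,u,v=pts(c); im=c['image'][v,u].astype(int)
    g=(abs(P[:,0]-.65)<.16)&(abs(P[:,1]+.15)<.17)
    m=g&(P[:,2]>.05)&(P[:,2]<.075)&(im[:,2]-im[:,0]>60)&(np.hypot(P[:,0]-.65,P[:,1]+.15)<.06)
    print(n,'spigot',m.sum(),P[m].mean(0),P[m].min(0),P[m].max(0))
    m=g&(abs(P[:,2]-.036)<.006)&(im.min(1)>150)
    print('table',m.sum(),(P[m].min(0)+P[m].max(0))/2,np.ptp(P[m],axis=0),np.median(P[m,2]))
    # gate top edge
    m=(P[:,2]>.1)&(P[:,2]<.135)&(P[:,0]<.58)&(P[:,0]>.35)&(abs(P[:,1]+.15)<.17)&(im[:,2]-im[:,0]>60)
    Q=P[m];print('gate',m.sum(),cv2.fitLine(Q[:,:2].astype(np.float32),cv2.DIST_HUBER,0,.01,.01).ravel(),Q.min(0),Q.max(0))
    for t in ['buffer']:
        for r in regions_of(n,t)[:3]:
            Q=pts(c,r['pixels'])[0]
            if len(Q)<80: print(t,Q.mean(0),len(Q))
print(plan([.62,-.13,.2],np.pi/2))
```

```text
[0.40363323 0.2114368  0.20572804] [ 0.78991871  0.28149205 -3.07618728] 0.04781237382610775
0.79 [ 77. 109. 163.] [0.40232334 0.21373988 0.02145134] rim in tool mm [-31.8   0.9  -2.5] 3730
top spigot 112 [ 0.66330924 -0.14286871  0.05682854] [ 0.64856242 -0.15769974  0.05001863] [ 0.67840695 -0.13008126  0.06623725]
table 1164 [ 0.64247255 -0.10851576  0.03583247] [0.15060345 0.17415122 0.01164696] 0.0337741648183395
gate 282 [ 0.50380474  0.8638176   0.47716987 -0.13109879] [ 0.41740909 -0.22837619  0.10023357] [ 0.53745909 -0.02864925  0.12563171]
buffer [ 0.54721322 -0.23293428  0.05606043] 44
scene spigot 115 [ 0.66818701 -0.14753019  0.05784548] [ 0.65452234 -0.16033764  0.05007318] [ 0.67995163 -0.13275711  0.06567017]
table 1361 [ 0.66284251 -0.14643841  0.03535995] [0.11097321 0.1099598  0.01070618] 0.034942413612774725
gate 676 [ 0.5041647   0.8636075   0.4851619  -0.12289464] [ 0.42019619 -0.23036102  0.10000004] [ 0.54143852 -0.03057426  0.12637657]
buffer [ 0.54584619 -0.23812785  0.05779961] 41
(array([ -0.5, -83.4, 396.3]), array([-45.2,  -0.2,   0.2]))
```

Run:
```python
from h import *
s=arm.observe();print(rot(s['orientation']).round(2).tolist(),plan([.71,-.195,.22],np.pi/4))
```

```text
[[-0.0, 0.71, 0.7], [-0.0, 0.7, -0.71], [-1.0, -0.0, -0.0]] (array([-20.8, -65.3, 505.8]), array([-0.2, -0.1,  0.2]))
```

Emit:
apply_moves([
  [-10,-4,30,0,0,0,1],
  [-20,-8,65,0,0,0,1],
  [-21,-13,102,0,0,0,1],
  [-21,-18,140,0,0,0,1],
  [-21,-23,178,0,0,0,1],
  [-21,-28,216,0,0,0,1],
  [-21,-33,254,0,0,0,1],
  [-21,-38,292,0,0,0,1],
])

```text
clock: 7.33
position: [0.5808, -0.0251, 0.2213]
orientation: [0.652, 0.272, 0.654, -0.272]
contact_force: [1.0, 0.7, -0.2]
gripper_width: 0.0004
```

Emit:
apply_moves([
  [0,-4,38,0,0,0,1],
  [0,-8,76,0,0,0,1],
  [0,-13,112,0,0,0,1],
  [0,-17,145,0,0,0,1],
  [0,-22,175,0,0,0,1],
  [0,-25,198,0,0,0,1],
  [0,-27,212,0,0,0,1],
  [0,-27,214,0,0,0,1],
])

```text
clock: 8.0
position: [0.7127, -0.197, 0.22]
orientation: [0.652, 0.272, 0.653, -0.273]
contact_force: [-0.3, 0.3, -0.5]
gripper_width: 0.0004
```

Run:
```python
from h import *
c=cam('wrist');s=arm.observe();print(s['position'],s['qpos'].round(2),s['contact_force'],s['gripper_width'])
P,u,v=pts(c);im=c['image'][v,u].astype(int)
cv2.imwrite('pics/w2.png',c['image'])
near=np.hypot(P[:,0]-.664,P[:,1]+.145)<.09
m=near&(abs(P[:,2]-.059)<.004);Q=P[m];print('spigot top',m.sum(),Q.mean(0),(Q.max(0)+Q.min(0))/2,np.ptp(Q,axis=0))
m=near&(P[:,2]>.038)&(P[:,2]<.052)&(im[:,2]-im[:,0]>50);Q=P[m]
if m.sum()>30: print('spigot side',m.sum(),circ(Q))
m=near&(abs(P[:,2]-.034)<.005);Q=P[m]
hull=cv2.convexHull(Q[:,:2].astype(np.float32))[:,0];print('disc',m.sum(),circ(hull),np.median(Q[:,2]))
Rt=rot(s['orientation'])
for r in regions_of('wrist','stub'):
    A=pts(c,r['pixels'])[0]
    if len(A)<500: continue
    Q=A[abs(A[:,2]-np.percentile(A[:,2],97))<.004]
    C=circ(Q);print('stub',r['score'],C,len(Q),(Rt.T@(np.r_[C[:2],np.median(Q[:,2])]-s['position'])*1000).round(1))
```

```text
[ 0.71204429 -0.1955961   0.22034599] [-0.36  0.54  1.13  0.    1.47 -1.14] [ 0.34303859  0.36554185 -0.69323646] 0.0006441318376408437
spigot top 807 [ 0.66306247 -0.14356628  0.05822958] [ 0.662911   -0.14362706  0.05829332] [0.02912549 0.02892184 0.00649938]
disc 9599 [ 0.66316851 -0.14381898  0.0547147 ] 0.03396965370663857
```

View pics/w2.png

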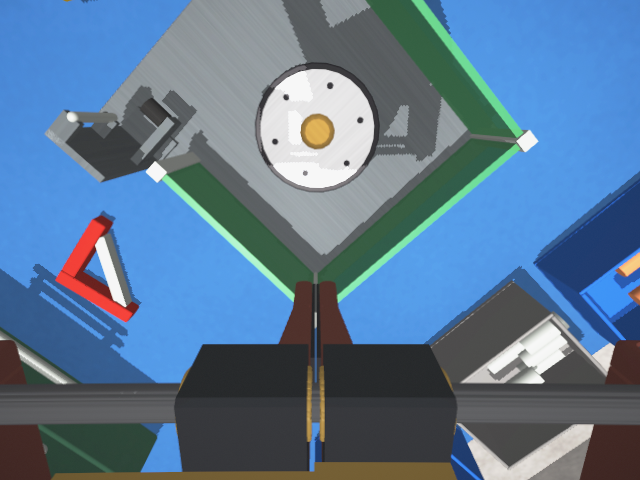

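The wrist picture shows the spigot at (317,131), but the fingers are shut on nothing: the stub slipped out in transit. I'll find where it went.

Run:
```python
from h import *
ims=[]
for n in ['scene','top']:
    c=cam(n);ims.append(c['image'])
    hsv=cv2.cvtColor(c['image'],cv2.COLOR_BGR2HSV)
    for r in regions_of(n,'stub')[:6]:
        P=pts(c,r['pixels'])[0]
        print(n,round(r['score'],2),(np.array(r['bbox'])*[640,480,640,480]).round(),np.median(P,0).round(3),P[:,2].max().round(3),c['image'][r['pixels']].mean(0).round())
    m=((hsv[...,0]<15)&(hsv[...,1]>90)&(hsv[...,2]>60)).astype(np.uint8)
    k,l,st,ce=cv2.connectedComponentsWithStats(m)
    for i in range(1,k):
        if st[i,4]>60:
            P=pts(c,l==i)[0]; print('  copperish',st[i],np.median(P,0).round(3) if len(P) else '')
cv2.imwrite('pics/v3.png',np.vstack([cv2.resize(ims[0][150:400],(800,312)),cv2.resize(ims[1][130:320,80:580],(757,288))[:, :757].copy() if 0 else cv2.resize(ims[1][130:310,80:580],(800,288))]))
```

```text
scene 0.92 [331. 195.  21.  24.] [0.421 0.11  0.039] 0.06 [177. 182. 187.]
scene 0.67 [374. 212.  18.  27.] [0.513 0.185 0.039] 0.061 [196. 202. 207.]
scene 0.56 [318. 242.  27.  29.] [0.562 0.019 0.043] 0.105 [110. 145. 201.]
  copperish [ 69   0  20  25 360] [-0.707 -0.422  0.181]
  copperish [120   0  17  18 222] [-0.706 -0.252  0.171]
  copperish [  511    96   129   188 15805] [0.669 0.606 0.193]
  copperish [227 186  35  33 493] [ 0.717 -0.221  0.391]
  copperish [415 188  25  17 170] [0.432 0.359 0.009]
  copperish [287 227  19  24 110] [ 0.788 -0.159  0.344]
  copperish [251 238  17  23 225] [ 0.72  -0.198  0.286]
  copperish [319 240  25  28 322] [0.566 0.025 0.039]
  copperish [130 305  39  44 419] [ 0.581 -0.445  0.02 ]
  copperish [ 444  341  104   95 4623] [1.007 0.178 0.044]
  copperish [381 394  63  23 339] [0.989 0.014 0.03 ]
  copperish [401 409  48  30 407] [1.031 0.014 0.033]
top 0.97 [282. 220.  31.  26.] [0.55  0.023 0.044] 0.059 [ 96. 145. 204.]
top 0.72 [219. 241.  20.  19.] [0.501 0.19  0.053] 0.063 [204. 203. 201.]
top 0.64 [249. 282.  22.  19.] [0.409 0.118 0.051] 0.062 [195. 194. 192.]
  copperish [ 207   20   63   61 2738] [1.029 0.17  0.029]
  copperish [286  40  35  10 127] [1.03  0.016 0.037]
  copperish [282  50  21   7  78] [1.014 0.046 0.031]
  copperish [282  58  34   6 120] [0.997 0.031 0.027]
  copperish [292  66  20   5  67] [0.975 0.02  0.03 ]
  copperish [    0    74    73   193 12056] [0.658 0.607 0.221]
  copperish [404 138  33  26 113] [ 0.674 -0.2    0.422]
  copperish [453 197  35  38 372] [ 0.582 -0.444  0.019]
  copperish [285 221  24  26 276] [0.555 0.03  0.043]
```

View pics/v3.png

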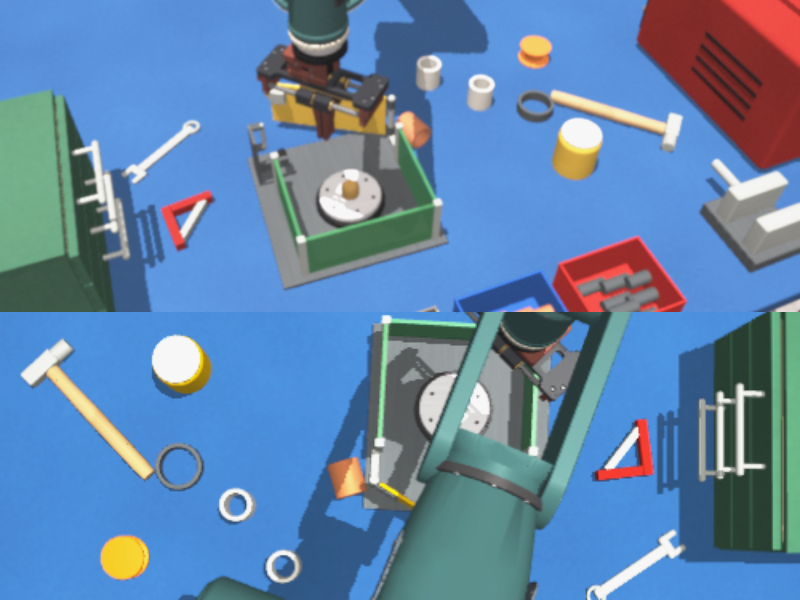

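The picture shows the stub lying on its side beside the guard's hinge post, at top-camera pixel (297,233), which is about (0.55, 0.02). Nothing else was disturbed. I'll move back and look at it from close by.

Run:
```python
from h import *
print(plan([.60,-.03,.26],np.pi/4))
```

```text
(array([ -36.9,   35.9, -194.2]), array([-0.2, -0.1,  0. ]))
```

Emit:
apply_moves([
  [-10,5,-20,0,0,0,0],
  [-20,10,-50,0,0,0,0],
  [-30,15,-85,0,0,0,0],
  [-37,22,-120,0,0,0,0],
  [-37,28,-150,0,0,0,0],
  [-37,32,-175,0,0,0,0],
  [-37,36,-190,0,0,0,0],
  [-37,36,-194,0,0,0,0],
])

```text
clock: 8.97
position: [0.5993, -0.0285, 0.2608]
orientation: [0.653, 0.271, 0.653, -0.271]
contact_force: [0.6, -0.0, -0.4]
gripper_width: 0.0502
```

Run:
```python
from h import *
c=cam('wrist');s=arm.observe();print(s['position'],s['clock'])
im=c['image'].copy()
for r in regions_of('wrist','stub'):
    P=pts(c,r['pixels'])[0];col=im[r['pixels']].mean(0)
    print(r['score'],(np.array(r['bbox'])*[640,480,640,480]).round(),col.round(),len(P))
    if col@[-1,0,1]<40 or len(P)<300: continue
    np.save('stubP.npy',P)
    # fit lying cylinder: axis yaw a, centre line height .025, r .025
    from scipy.optimize import least_squares
    def f(p):
        d=(P[:,0]-p[0])*-np.sin(p[2])+(P[:,1]-p[1])*np.cos(p[2])
        return np.hypot(d,P[:,2]-.025)-.025
    for a0 in (0,.8,1.6,2.4):
        q=least_squares(f,[*P[:,:2].mean(0),a0],loss='soft_l1',f_scale=.001)
        a=q.x[2];t=(P[:,0]*np.cos(a)+P[:,1]*np.sin(a))
        n=np.array([-np.sin(a),np.cos(a)]);off=q.x[:2]@n
        lo,hi=np.percentile(t,[1,99]);ctr=np.array([np.cos(a),np.sin(a)])*(lo+hi)/2+n*off
        print(a0,'cost',q.cost*1e3,'yaw',np.degrees(a),'ctr',ctr,'len',hi-lo,'zmax',P[:,2].max())
cv2.imwrite('pics/w3.png',im)
```

```text
[ 0.59984391 -0.02943506  0.26063543] 9.0167
0.76 [283.  94.  64.  67.] [ 88. 125. 194.] 2574
0 cost 1.0485287132795476 yaw 17.991803142591372 ctr [0.54916134 0.02189927] len 0.05396697971687481 zmax 0.051565417827212634
0.8 cost 1.0485287132807999 yaw 17.991806206505974 ctr [0.54916134 0.02189927] len 0.05396697871585565 zmax 0.051565417827212634
1.6 cost 9.989017030850686 yaw 118.6313741697032 ctr [0.54920346 0.02229429] len 0.05364164552316972 zmax 0.051565417827212634
2.4 cost 1.0485287132787098 yaw 197.9918000917337 ctr [0.54916134 0.02189927] len 0.05396698071362782 zmax 0.051565417827212634
```

View pics/w3.png

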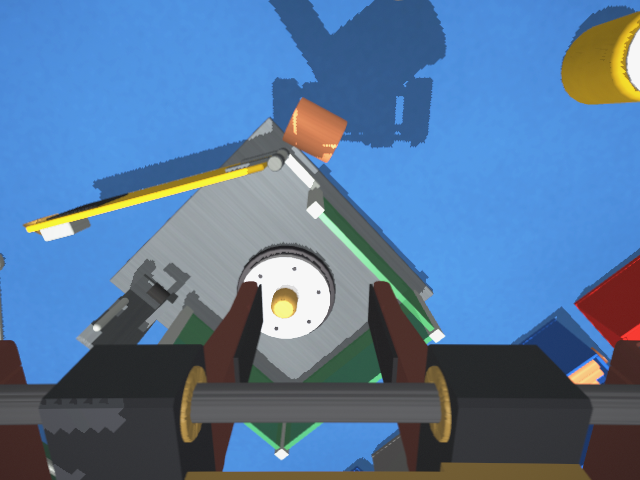

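The wrist picture shows the stub lying against the base plate at (317,130). Its axis yaw is about 18° and its centre is about (0.549, 0.022). The hinge post is close, so I'll take the stub by its two ends with the tool leaning away from the guard, carry it to open bench, then stand it up by tilting.

```bash
cat >> h.py <<'E'
def plan2(pos,a,yaw,s=None,flip=False,grasp=True):
    """tool x along a (world), jaw horizontal at yaw(mod pi); pos is grasp point if grasp"""
    s=s or arm.observe(); Rc=rot(s['orientation']); a=np.array(a,float)/np.linalg.norm(a); c=[]
    p=np.array(pos)+(arm.grip_point_offset*a if grasp else 0)
    for k in (0,np.pi):
        y=np.array([np.cos(yaw+k),np.sin(yaw+k),0]); y-=a*(a@y); y/=np.linalg.norm(y)
        c.append(R.from_matrix(Rc.T@np.c_[a,y,np.cross(a,y)]).as_rotvec(degrees=True))
    c.sort(key=np.linalg.norm)
    return (Rc.T@(p-s['position'])*1000).round(1),c[1 if flip else 0].round(1)
E
python3 - <<'E'
from h import *
c=cam('wrist');P,u,v=pts(c);im=c['image'][v,u].astype(int)
for (x,y) in [(316,210),(437,336),(275,163)]:
    m=(np.hypot(u-x,v-y)<9)&(P[:,2]>.09);print((x,y),P[m].mean(0),P[m,2].max() if m.any() else '')
# post direction
A=[P[(np.hypot(u-x,v-y)<7)&(P[:,2]>.09)&(im.min(1)>170)].mean(0) for x,y in [(316,210),(437,336)]]
d=A[1]-A[0];print('guard yaw deg',np.degrees(np.arctan2(d[1],d[0])),np.hypot(*d[:2]))
t=np.radians(15);y=np.radians(18);n=np.array([-np.sin(y),np.cos(y),0]);a=-np.cos(t)*np.array([0,0,1])-np.sin(t)*n
g=np.array([.549,.022,.035])
print('hover',plan2(g-.12*a,a,y),'grasp',plan2(g,a,y), a)
E
```

```text
(316, 210) [ 0.6006057  -0.02704386  0.10343755] 0.1058425554975112
(437, 336) [ 0.73224615 -0.02016312  0.17890717] 0.34320997550896154
(275, 163) [ 0.5426132  -0.02044153  0.11881661] 0.12182774092104265
guard yaw deg -1.710135130267151 0.18418505157807236
hover (array([127.3,  12.3, -98.6]), array([ 26.6, -14.7,  -3.5])) grasp (array([243.3,  -1.7, -71.1]), array([ 26.6, -14.7,  -3.5])) [ 0.07997948 -0.24615154 -0.96592583]
```

Emit:
apply_moves([
  [10,2,-18,5,-3,-0.7,0],
  [25,4,-36,10,-6,-1.4,0],
  [45,6,-54,15,-8,-2,0],
  [65,8,-72,20,-11,-2.8,0],
  [85,10,-88,24,-13.5,-3.2,0],
  [105,12,-99,26.6,-14.7,-3.5,0],
  [122,12,-99,26.6,-14.7,-3.5,0],
  [127,12,-99,26.6,-14.7,-3.5,0],
])

```text
clock: 9.78
position: [0.5386, 0.0475, 0.1301]
orientation: [0.641, 0.356, 0.494, -0.467]
contact_force: [-0.5, 0.2, -0.2]
gripper_width: 0.0878
```

Run:
```python
from h import *
s=arm.observe();print(s['position'],s['gripper_width'])
t=np.radians(15);y=np.radians(18);n=np.array([-np.sin(y),np.cos(y),0]);a=-np.cos(t)*np.array([0,0,1])-np.sin(t)*n
g=np.array([.549,.022,.035])
print('grasp',plan2(g,a,y))
```

```text
[0.53863096 0.04748823 0.13013408] 0.08781085581284419
grasp (array([117.7,   2.5,   2. ]), array([ 0.1, -0.1,  0.2]))
```

Emit:
apply_moves([
  [12,2,2,0,0,0,0],
  [30,2,2,0,0,0,0],
  [48,2,2,0,0,0,0],
  [66,2,2,0,0,0,0],
  [84,2,2,0,0,0,0],
  [100,2,2,0,0,0,0],
  [112,2,2,0,0,0,0],
  [118,2,2,0,0,0,0],
])

```text
clock: 10.45
position: [0.5527, 0.0155, 0.0184]
orientation: [0.641, 0.358, 0.493, -0.467]
contact_force: [-0.3, -0.5, -0.6]
gripper_width: 0.0881
```

Emit:
apply_moves([
  [0,0,0,0,0,0,1],
  [0,0,0,0,0,0,1],
  [0,0,0,0,0,0,1],
  [0,0,0,0,0,0,1],
  [0,0,0,0,0,0,1],
  [0,0,0,0,0,0,1],
  [0,0,0,0,0,0,1],
  [0,0,0,0,0,0,1],
], squeeze=45)

```text
clock: 11.12
position: [0.552, 0.0175, 0.0202]
orientation: [0.642, 0.358, 0.492, -0.466]
contact_force: [-0.9, 1.9, 4.6]
gripper_width: 0.038
```

Run:
```python
from h import *
s=arm.observe();print(s['position'],s['gripper_width'],s['contact_force'])
t=np.radians(15);y=np.radians(18);n=np.array([-np.sin(y),np.cos(y),0]);a=-np.cos(t)*np.array([0,0,1])-np.sin(t)*n
print(rot(s['orientation']).round(3).tolist())
Rc=rot(s['orientation'])
for d in ([0,0,.04],[0,.05,.06],[.1,.09,.09]): print((Rc.T@np.array(d)*1000).round())
```

```text
[0.55204851 0.01754477 0.02023113] 0.03795180425326846 [-0.91317629  1.8679343   4.60558091]
[[0.081, 0.951, 0.299], [-0.246, 0.309, -0.919], [-0.966, 0.001, 0.259]]
[-39.   0.  10.]
[-70.  16. -30.]
[-101.  123.  -30.]
```

Run:
```python
from h import *
c=cam('wrist');s=arm.observe();print(s['gripper_width'],s['contact_force'])
a=c['image']
for r in regions_of('wrist','stub'):
    P=pts(c,r['pixels'])[0];print(r['score'],(np.array(r['bbox'])*[640,480,640,480]).round(),np.median(P,0),P.min(0),P.max(0))
b=cam('scene')['image'][180:300,220:420]
cv2.imwrite('pics/w4.png',np.hstack([cv2.resize(a,(480,360)),cv2.resize(b,(320,360))[:, :320]]))
```

```text
0.03447913719775595 [-0.93456864  1.62368743  5.02724838]
0.81 [252. 229. 116.  96.] [0.54596546 0.03686741 0.04233023] [0.51565266 0.00419793 0.00106957] [0.58140314 0.05381973 0.05063321]
0.63 [  0.   1. 112.  59.] [0.43103881 0.10736822 0.04083501] [ 0.38788748  0.07649905 -0.00195531] [0.43447791 0.11530306 0.05691672]
```

View pics/w4.png

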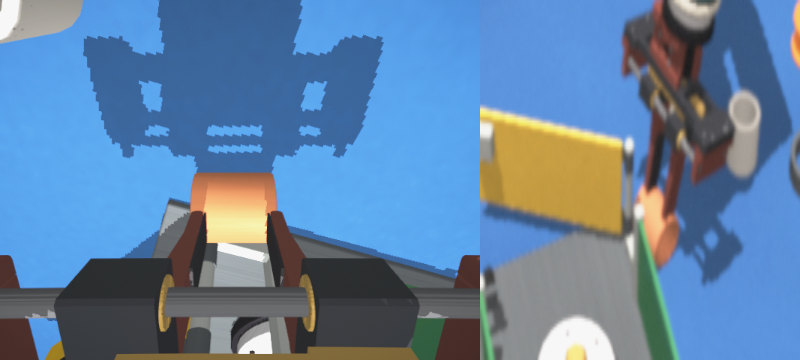

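The wrist picture shows the tube rolled about 12 mm away from the guard, with the fingers closing on its guard-side edge only. I'll reopen and measure again.

Emit:
apply_moves([
  [0,0,0,0,0,0,0],
  [0,0,0,0,0,0,0],
  [0,0,0,0,0,0,0],
  [0,0,0,0,0,0,0],
  [0,0,0,0,0,0,0],
  [0,0,0,0,0,0,0],
  [0,0,0,0,0,0,0],
  [0,0,0,0,0,0,0],
])

```text
clock: 11.93
position: [0.5509, 0.0172, 0.0192]
orientation: [0.641, 0.358, 0.493, -0.467]
contact_force: [-0.5, -0.7, -0.4]
gripper_width: 0.0757
```

```bash
cat >> h.py <<'E'
def lying(name='wrist'):
    from scipy.optimize import least_squares
    c=cam(name);im=c['image']
    for r in regions_of(name,'stub'):
        P=pts(c,r['pixels'])[0]
        if len(P)<200 or im[r['pixels']].mean(0)@[-1,0,1]<40: continue
        m=P[:,2]<.053;P=P[m&(P[:,2]>.012)]
        def f(p):
            d=(P[:,0]-p[0])*-np.sin(p[2])+(P[:,1]-p[1])*np.cos(p[2])
            return np.hypot(d,P[:,2]-.025)-.025
        q=min((least_squares(f,[*P[:,:2].mean(0),a0],loss='soft_l1',f_scale=.001) for a0 in (-.7,0,.7,1.4)),key=lambda q:q.cost)
        a=(q.x[2]+np.pi/2)%np.pi-np.pi/2;t=P[:,0]*np.cos(a)+P[:,1]*np.sin(a);n=np.array([-np.sin(a),np.cos(a)])
        lo,hi=np.percentile(t,[1,99]);ctr=np.array([np.cos(a),np.sin(a)])*(lo+hi)/2+n*(q.x[:2]@n)
        print(name,r['score'],'cost',q.cost/len(P)*1e6,'yaw',np.degrees(a).round(1),'ctr',ctr.round(4),'len',(hi-lo).round(4),P.min(0).round(3),P.max(0).round(3))
E
python3 - <<'E'
from h import *
s=arm.observe();print(s['position'],s['gripper_width'],s['contact_force'],rot(s['orientation'])[:,2])
for n in ('wrist','top','scene'): lying(n)
E
```

```text
[0.55088827 0.01717365 0.01923578] 0.07574744390965034 [-0.49898023 -0.69779587 -0.43202311] [ 0.29883232 -0.91876259  0.25802043]
wrist 0.57 cost 0.20237367559606223 yaw 22.2 ctr [0.5498 0.0235] len 0.0532 [ 0.515 -0.003  0.012] [0.58  0.057 0.051]
top 0.51 cost 1.2983722898066652 yaw 23.8 ctr [0.5494 0.0261] len 0.0539 [ 0.525 -0.007  0.013] [0.584 0.031 0.052]
```

Run:
```python
from h import *
c=cam('wrist');a=c['image'][160:420,180:460]
s=arm.observe();print(s['gripper_width'])
w=cam('scene')['image'][215:285,290:370]
cv2.imwrite('pics/w5.png',np.hstack([cv2.resize(a,(500,464),interpolation=3),cv2.resize(w,(300,464))]))
# finger depth: points close to tool fingers in tool frame
P,u,v=pts(c);Q=(P-s['position'])@rot(s['orientation'])
m=(abs(Q[:,1])<.065)&(abs(Q[:,1])>.03)&(abs(Q[:,2])<.03)&(Q[:,0]<.012)&(Q[:,0]>-.05)
for lo in np.arange(-.05,.012,.006):
    k=m&(Q[:,0]>=lo)&(Q[:,0]<lo+.006)
    if k.sum()>5: print(round(lo,3),k.sum(),(Q[k].min(0)*1000).round(),(Q[k].max(0)*1000).round())
```

```text
0.08785250507168392
-0.05 649 [-50. -53. -13.] [-44.  53.  10.]
-0.044 566 [-44. -53. -13.] [-38.  53.   9.]
-0.038 509 [-38. -53. -13.] [-32.  53.   9.]
-0.032 87 [-32. -52. -13.] [-30.  52.   9.]
0.01 241 [ 10. -65. -30.] [12. 65.  6.]
```

View pics/w5.png

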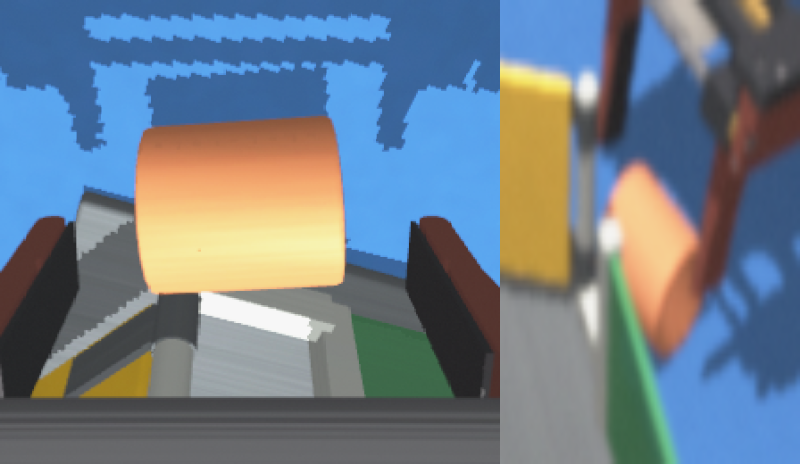

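Run:
```python
from h import *
c=cam('wrist');M=np.array(c['mount']);print(M.round(3).tolist())
for x in (-.04,-.03,-.0187,0):
    for z in (-.01,.01):
        p=np.array([[x,.05,z],[x,-.05,z]]);q=(p-M[:3,3])@M[:3,:3]
        print(x,z,cv2.projectPoints(q,np.zeros(3),np.zeros(3),np.array(c['intrinsics']),np.array(c['dist']))[0][:,0].round().tolist(), q[:,2].round(3))
rz=c['range_z'];print('range at tips',rz[284:300:4,205],rz[284:300:4,424], rz[275:282:2,424])
P,u,v=pts(c);s=arm.observe()
m=(u>560)&(v<60);print('bench z',np.median(P[m,2]));m=(u<60)&(v<60);print(np.median(P[m,2]))
```

```text
[[-0.001, -0.302, 0.953, -0.193], [1.0, 0.0, 0.001, 0.0], [-0.001, 0.953, 0.302, -0.084], [0.0, 0.0, 0.0, 1.0]]
-0.04 -0.01 [[427.0, 294.0], [202.0, 294.0]] [0.168 0.168]
-0.04 0.01 [[423.0, 334.0], [205.0, 334.0]] [0.174 0.174]
-0.03 -0.01 [[421.0, 285.0], [208.0, 284.0]] [0.178 0.178]
-0.03 0.01 [[418.0, 322.0], [211.0, 322.0]] [0.184 0.184]
-0.0187 -0.01 [[415.0, 275.0], [214.0, 275.0]] [0.189 0.188]
-0.0187 0.01 [[412.0, 311.0], [217.0, 311.0]] [0.195 0.195]
0 -0.01 [[406.0, 261.0], [223.0, 261.0]] [0.206 0.206]
0 0.01 [[404.0, 295.0], [225.0, 295.0]] [0.212 0.212]
range at tips [0.17264973 0.16922419 0.16476274 0.16114773] [0.17356727 0.16877219 0.16584142 0.16227488] [0.23221208 0.23376301 0.23424444 0.17630236]
bench z 6.1026757645216145e-05
0.04827766740371153
```

The numbers settle it. The visible fingertips lie about 30 mm behind the reported TCP, both in image projection and in depth, so both grips were 30 mm too high. That explains the drop. From here I use a 48.7 mm grasp offset, and I'll check it by feel.

```bash
sed -i 's/arm.grip_point_offset\*a/.0487*a/' h.py
python3 - <<'E'
from h import *
t=np.radians(15);y=np.radians(22);n=np.array([-np.sin(y),np.cos(y),0]);a=-np.cos(t)*np.array([0,0,1])-np.sin(t)*n
print(plan2([.5495,.025,.034],a,y)); print(arm.observe()['position'])
E
```

```text
(array([32.6,  1.4, -3.9]), array([-3.8, -0. ,  1.1]))
[0.55145265 0.0172632  0.01945133]
```

Emit:
apply_moves([
  [0,1,-4,-4,0,1,0],
  [4,1,-4,-4,0,1,0],
  [8,1,-4,-4,0,1,0],
  [12,1,-4,-4,0,1,0],
  [16,1,-4,-4,0,1,0],
  [21,1,-4,-4,0,1,0],
  [26,1,-4,-4,0,1,0],
  [30,1,-4,-4,0,1,0],
])

```text
clock: 13.05
position: [0.5537, 0.0137, -0.0112]
orientation: [0.658, 0.34, 0.506, -0.443]
contact_force: [0.6, -0.3, -0.2]
gripper_width: 0.0879
```

Emit:
apply_moves([
  [0,0,0,0,0,0,1],
  [0,0,0,0,0,0,1],
  [0,0,0,0,0,0,1],
  [0,0,0,0,0,0,1],
  [0,0,0,0,0,0,1],
  [0,0,0,0,0,0,1],
  [0,0,0,0,0,0,1],
  [0,0,0,0,0,0,1],
], squeeze=40)

```text
clock: 13.72
position: [0.5538, 0.0139, -0.0102]
orientation: [0.658, 0.34, 0.506, -0.443]
contact_force: [-0.9, 0.4, 3.1]
gripper_width: 0.0538
```

The opening stopped at 53.8 mm for the 55 mm tube with the reported TCP 10 mm below the bench, so the offset is confirmed. Now I'll lift and carry it clear.

Run:
```python
from h import *
s=arm.observe();print(s['qpos'].round(2))
def A(yd,t=15):
    t=np.radians(t);y=np.radians(yd);n=np.array([-np.sin(y),np.cos(y),0]);return -np.cos(t)*np.array([0,0,1])-np.sin(t)*n,y
a,y=A(22);print(plan2([.5495,.055,.11],a,y))
a,y=A(9.6,15);print(plan2([.65,.11,.11],a,y)); print(plan2([.65,.11,.0375],a,y))
```

```text
[ 0.08  0.55  1.87 -0.4   0.68  0.01]
(array([-77.7,  11.4,  -7.2]), array([ 0.1, -0. ,  0. ]))
(array([-81.3, 122.5, -20.1]), array([12.1, -0. , -3.2]))
(array([-11.2, 122.6, -38.8]), array([12.1, -0. , -3.2]))
```

Emit:
apply_moves([
  [-8,1,-1,0,0,0,1],
  [-18,2,-2,0,0,0,1],
  [-28,4,-3,0,0,0,1],
  [-40,6,-4,0,0,0,1],
  [-52,8,-5,0,0,0,1],
  [-64,10,-6,0,0,0,1],
  [-73,11,-7,0,0,0,1],
  [-78,12,-7,0,0,0,1],
])

```text
clock: 14.38
position: [0.5556, 0.0444, 0.0649]
orientation: [0.658, 0.34, 0.505, -0.442]
contact_force: [-0.3, -0.4, -3.1]
gripper_width: 0.0548
```

Emit:
apply_moves([
  [0,6,-1,1,0,-0.3,1],
  [0,18,-2,3,0,-0.8,1],
  [-1,34,-4,5,0,-1.2,1],
  [-2,52,-6,7,0,-1.8,1],
  [-3,70,-8,9,0,-2.4,1],
  [-3,88,-10,11,0,-3,1],
  [-3,104,-12,12,0,-3.2,1],
  [-3,110,-13,12,0,-3.2,1],
])

```text
clock: 15.05
position: [0.6546, 0.0985, 0.0618]
orientation: [0.606, 0.393, 0.465, -0.511]
contact_force: [0.4, -0.5, -3.3]
gripper_width: 0.0543
```

Run:
```python
from h import *
s=arm.observe();print(s['position'],s['gripper_width'],s['contact_force'],s['qpos'].round(2))
t=np.radians(15);y=np.radians(9.6);n=np.array([-np.sin(y),np.cos(y),0]);a=-np.cos(t)*np.array([0,0,1])-np.sin(t)*n
print(plan2([.65,.11,.0375],a,y))
```

```text
[0.65458353 0.09849651 0.06181718] 0.05428642132980912 [ 0.36566217 -0.48502881 -3.3101629 ] [ 0.21  0.6   1.49 -0.3   1.08  0.18]
(array([ 69.1,  -2.7, -17.9]), array([ 0. , -0. , -0.1]))
```

Emit:
apply_moves([
  [10,-2,-3,0,0,0,1],
  [22,-2,-6,0,0,0,1],
  [34,-2,-9,0,0,0,1],
  [45,-2,-12,0,0,0,1],
  [54,-2,-14,0,0,0,1],
  [61,-2,-16,0,0,0,1],
  [65,-2,-17,0,0,0,1],
  [68,-2,-18,0,0,0,1],
])

```text
clock: 15.72
position: [0.6494, 0.0964, -0.0086]
orientation: [0.606, 0.392, 0.466, -0.512]
contact_force: [0.5, 0.1, -3.5]
gripper_width: 0.0545
```

Emit:
apply_moves([
  [0,0,0,0,0,0,1],
  [0,0,0,0,0,0,0.2],
  [0,0,0,0,0,0,0.2],
  [0,0,0,0,0,0,0.2],
  [0,0,0,0,0,0,0.2],
  [0,0,0,0,0,0,0.2],
  [0,0,0,0,0,0,0.2],
  [0,0,0,0,0,0,0.2],
])

```text
clock: 16.38
position: [0.6499, 0.0967, -0.0076]
orientation: [0.606, 0.392, 0.466, -0.512]
contact_force: [0.1, -0.2, 0.6]
gripper_width: 0.0704
```

Emit:
apply_moves([
  [-10,0,0,0,0,0,0],
  [-25,0,0,0,0,0,0],
  [-50,0,0,0,0,0,0],
  [-80,0,0,0,0,0,0],
  [-110,0,0,0,0,0,0],
  [-140,0,0,0,0,0,0],
  [-155,0,0,0,0,0,0],
  [-160,0,0,0,0,0,0],
])

```text
clock: 17.05
position: [0.645, 0.139, 0.1512]
orientation: [0.608, 0.394, 0.464, -0.51]
contact_force: [1.1, 0.3, -0.3]
gripper_width: 0.088
```

Run:
```python
from h import *
s=arm.observe();print(s['position'],s['gripper_width'],s['contact_force'],s['clock'])
for n in ('wrist','scene'): lying(n)
```

```text
[0.64499027 0.13896263 0.15115856] 0.08803741295751796 [ 1.06318283  0.32967087 -0.28683007] 17.05
wrist 0.85 cost 0.222871882443328 yaw 9.8 ctr [0.6488 0.107 ] len 0.053 [0.618 0.086 0.018] [0.677 0.136 0.051]
scene 0.58 cost 1.5407193515712836 yaw 7.2 ctr [0.6486 0.1049] len 0.0554 [0.622 0.076 0.012] [0.68  0.132 0.053]
```

Run:
```python
from h import *
y=np.radians(9.8);u=np.array([np.cos(y),np.sin(y),0]);t=np.radians(30)
a=-np.sin(t)*u-np.array([0,0,np.cos(t)]);g=np.r_[.649,.1065,.026]+.006*u
print(arm.observe()['qpos'].round(2))
for f in (0,1): print(plan2(g-.13*a,a,y+np.pi/2,flip=f))
```

```text
[ 0.27  0.51  1.41 -0.27  1.26  0.19]
(array([55.5, 48.6, 17.5]), array([ 83.3, -11.6, -34.4]))
(array([55.5, 48.6, 17.5]), array([-91.2,  35. , -11.9]))
```

Emit:
apply_moves([
  [0,6,2,-6,2.3,-0.8,0],
  [0,12,4,-12,4.6,-1.6,0],
  [0,18,6,-18.5,7,-2.4,0],
  [0,24,9,-25,9.5,-3.2,0],
  [0,30,11,-31,12,-4,0],
  [0,36,13,-37.5,14.4,-4.9,0],
  [0,42,15,-44,16.9,-5.7,0],
  [0,48,17,-50,19.2,-6.5,0],
])

```text
clock: 17.92
position: [0.6922, 0.1281, 0.1491]
orientation: [0.6, 0.15, 0.752, -0.229]
contact_force: [0.8, -0.4, -1.0]
gripper_width: 0.0875
```

Run:
```python
from h import *
y=np.radians(9.8);u=np.array([np.cos(y),np.sin(y),0]);t=np.radians(30)
a=-np.sin(t)*u-np.array([0,0,np.cos(t)]);g=np.r_[.649,.1065,.026]+.006*u
print(arm.observe()['qpos'].round(2),arm.observe()['position'])
print(plan2(g-.13*a,a,y+np.pi/2))
```

```text
[ 0.1   0.7   1.05 -0.03  1.64 -0.92] [0.69223928 0.12813512 0.14907084]
(array([51.2, -1.7, 18.7]), array([-41. ,  15.6,  -5.4]))
```

Emit:
apply_moves([
  [0,0,3,-6,2.3,-0.8,0],
  [0,0,6,-12,4.6,-1.6,0],
  [5,0,9,-18.5,7,-2.4,0],
  [12,-1,12,-25,9.5,-3.2,0],
  [20,-1,14,-31,12,-4,0],
  [30,-2,16,-37.5,14.4,-4.9,0],
  [40,-2,18,-41,15.6,-5.4,0],
  [51,-2,19,-41,15.6,-5.4,0],
])

```text
clock: 18.58
position: [0.6951, 0.1147, 0.0941]
orientation: [0.498, -0.074, 0.863, 0.042]
contact_force: [0.0, -0.5, -0.5]
gripper_width: 0.0879
```

Run:
```python
from h import *
y=np.radians(9.8);u=np.array([np.cos(y),np.sin(y),0]);t=np.radians(30)
a=-np.sin(t)*u-np.array([0,0,np.cos(t)]);g=np.r_[.649,.1065,.026]+.006*u
print(arm.observe()['qpos'].round(2),arm.observe()['position'])
print(plan2(g,a,y+np.pi/2));lying()
```

```text
[ 0.09  0.94  0.77 -0.04  1.95 -1.66] [0.69513203 0.11469854 0.0940863 ]
(array([ 1.281e+02, -1.000e-01, -1.300e+00]), array([-0.1, -0. ,  0. ]))
wrist 0.67 cost 0.5098551713239999 yaw 9.7 ctr [0.6489 0.1077] len 0.0537 [0.619 0.08  0.012] [0.679 0.136 0.051]
```

Emit:
apply_moves([
  [12,0,-1,0,0,0,0],
  [32,0,-1,0,0,0,0],
  [54,0,-1,0,0,0,0],
  [76,0,-1,0,0,0,0],
  [96,0,-1,0,0,0,0],
  [112,0,-1,0,0,0,0],
  [123,0,-1,0,0,0,0],
  [128,0,-1,0,0,0,0],
])

```text
clock: 19.35
position: [0.6312, 0.1038, -0.0127]
orientation: [0.5, -0.073, 0.862, 0.04]
contact_force: [-1.1, 0.8, 0.7]
gripper_width: 0.0876
```

Emit:
apply_moves([
  [0,0,0,0,0,0,1],
  [0,0,0,0,0,0,1],
  [0,0,0,0,0,0,1],
  [0,0,0,0,0,0,1],
  [0,0,0,0,0,0,1],
  [0,0,0,0,0,0,1],
  [0,0,0,0,0,0,1],
  [0,0,0,0,0,0,1],
], squeeze=45)

```text
clock: 20.02
position: [0.6334, 0.1041, -0.0117]
orientation: [0.501, -0.073, 0.861, 0.041]
contact_force: [1.0, -0.4, 2.1]
gripper_width: 0.0499
```

Run:
```python
from h import *
s=arm.observe();print(s['qpos'].round(2),s['position'],s['gripper_width'],rot(s['orientation']).round(2).tolist())
y=np.radians(9.8);u=np.array([np.cos(y),np.sin(y),0])
def A(t): t=np.radians(t);return np.sin(t)*u-np.array([0,0,np.cos(t)])
g=s['position']-.0487*rot(s['orientation'])[:,0];print('g',g)
for t,z in((-30,.12),(0,.12),(30,.12),(60,.12)): print(t,plan2(np.r_[.652,.1085,z]-0.0*u,A(t),y+np.pi/2))
```

```text
[ 0.08  0.94  1.05 -0.04  1.66 -1.65] [ 0.63342923  0.1040555  -0.01165145] 0.04994098596003733 [[-0.49, -0.17, 0.86], [-0.09, 0.99, 0.14], [-0.87, -0.0, -0.49]]
g [0.65714451 0.10821099 0.03068065]
-30 (array([-75.2,   0.9, -48.8]), array([-0.2,  0.4,  0.1]))
0 (array([-81.5,   1. , -24.4]), array([ -0.2, -29.6,   0.1]))
30 (array([-99.2,   1.1,  -6.5]), array([ -0.2, -59.6,   0.2]))
60 (array([-123.5,    1.1,    0.2]), array([ -0.1, -89.6,   0.2]))
```

Emit:
apply_moves([
  [-12,0,-7,0,0,0,1],
  [-28,0,-16,0,-3,0,1],
  [-46,0,-25,0,-9,0,1],
  [-62,0,-29,0,-16,0,1],
  [-74,0,-29,0,-23,0,1],
  [-80,0,-26,0,-29,0,1],
  [-84,1,-22,0,-35,0,1],
  [-88,1,-18,0,-41,0,1],
])

```text
clock: 20.68
position: [0.6602, 0.1102, 0.0756]
orientation: [0.773, -0.054, 0.629, 0.064]
contact_force: [-0.2, 0.3, -4.1]
gripper_width: 0.0499
```

Run:
```python
from h import *
s=arm.observe();print(s['qpos'].round(2),s['position'],s['gripper_width'])
y=np.radians(9.8);u=np.array([np.cos(y),np.sin(y),0])
def A(t): t=np.radians(t);return np.sin(t)*u-np.array([0,0,np.cos(t)])
for t,z in((35,.11),(60,.10),(60,.035)): print(t,plan2(np.r_[.652,.1085,z]-0.0*u,A(t),y+np.pi/2))
```

```text
[ 0.05  0.48  1.67  0.03  0.79 -1.71] [0.66024049 0.11017444 0.07561199] 0.049914499603156436
35 (array([ 9.3, -0.2, 18. ]), array([ -0.1, -23.3,   0.2]))
60 (array([ 6.8, -0.1, 33.1]), array([ -0. , -48.3,   0.3]))
60 (array([70.5,  0.1, 19.9]), array([ -0. , -48.3,   0.3]))
```

Run:
```python
from h import *
y=np.radians(9.8);u=np.array([np.cos(y),np.sin(y),0])
def A(t): t=np.radians(t);return np.sin(t)*u-np.array([0,0,np.cos(t)])
for t,z in((50,.09),): print(t,plan2(np.r_[.652,.1085,z]+0.08*u,A(t),y+np.pi/2))
```

```text
50 (array([3.860e+01, 1.000e-01, 1.032e+02]), array([ -0.1, -38.3,   0.2]))
```

Emit:
apply_moves([
  [3,0,10,0,-5,0,1],
  [8,0,25,0,-10,0,1],
  [14,0,42,0,-15,0,1],
  [20,0,60,0,-20,0,1],
  [26,0,76,0,-25,0,1],
  [32,0,90,0,-30,0,1],
  [36,0,99,0,-35,0,1],
  [39,0,103,0,-38,0,1],
])

```text
clock: 21.35
position: [0.7583, 0.1262, 0.0731]
orientation: [0.89, -0.025, 0.444, 0.102]
contact_force: [-0.7, 0.3, -4.3]
gripper_width: 0.0495
```

Run:
```python
from h import *
s=arm.observe();Rc=rot(s['orientation']);print(s['qpos'].round(2),s['position'],s['gripper_width'],'a',Rc[:,0].round(3))
g=s['position']-.0487*Rc[:,0];print('g',g)
print((Rc.T@np.array([0,0,-.01])*1000).round(2))
```

```text
[-0.02  0.52  1.87  0.99  0.2  -2.71] [0.75828755 0.12615347 0.07312218] 0.04949402108866078 a [ 0.585  0.16  -0.795]
g [0.72981968 0.11836433 0.11185976]
[ 7.95 -0.47 -6.04]
```

Run:
```python
from h import *
s=arm.observe();Rc=rot(s['orientation']);y=np.radians(9.8);u=np.array([np.cos(y),np.sin(y),0])
def A(t): t=np.radians(t);return np.sin(t)*u-np.array([0,0,np.cos(t)])
print(plan2([.79,.13,.062],A(42),y+np.pi/2))
```

```text
(array([76.4, -6. , 22.8]), array([-0.2, -4.8, -3.3]))
```

Emit:
apply_moves([
  [5,0,2,0,0,0,1],
  [13,-1,4,0,0,0,1],
  [24,-2,7,0,0,0,1],
  [36,-3,11,0,0,-1,1],
  [48,-4,15,0,-1,-2,1],
  [60,-5,18,0,-3,-3,1],
  [70,-6,21,0,-4,-3,1],
  [76,-6,23,0,-5,-3,1],
])

```text
clock: 22.02
position: [0.8345, 0.1226, 0.0417]
orientation: [0.9, -0.02, 0.423, 0.103]
contact_force: [-0.0, -1.0, -3.7]
gripper_width: 0.0496
```

Run:
```python
from h import *
s=arm.observe();Rc=rot(s['orientation']);print(s['qpos'].round(2),s['position'],s['gripper_width'],'a',Rc[:,0].round(3),'y',Rc[:,1].round(3))
g=s['position']-.0487*Rc[:,0];print('g',g)
y=np.radians(9.8);u=np.array([np.cos(y),np.sin(y),0])
def A(t): t=np.radians(t);return np.sin(t)*u-np.array([0,0,np.cos(t)])
print(plan2([g[0],g[1],.045],A(48),y+np.pi/2))
print(plan2([g[0],g[1],.042],A(48),y+np.pi/2))
```

```text
[-0.03  0.65  1.76  1.27  0.2  -2.98] [0.83447668 0.12256012 0.04171383] 0.04959035136416084 a [ 0.621  0.168 -0.766] y [-0.202  0.978  0.051]
g [0.80423699 0.11436529 0.07899782]
(array([ 25.5,  -4.6, -14.9]), array([-0.7, -8.1, -3.4]))
(array([ 27.8,  -4.7, -16.9]), array([-0.7, -8.1, -3.4]))
```

Emit:
apply_moves([
  [3,0,-3,0,0,0,1],
  [8,0,-7,0,0,0,1],
  [13,-1,-11,0,0,0,1],
  [18,-1,-15,0,0,0,1],
  [22,-2,-18,0,0,0,1],
  [25,-2,-20,0,0,0,1],
  [27,-2,-22,0,0,0,1],
  [28,-2,-23,0,0,0,1],
])

```text
clock: 22.68
position: [0.8411, 0.1226, 0.0147]
orientation: [0.895, -0.021, 0.433, 0.104]
contact_force: [-0.3, 0.4, -3.4]
gripper_width: 0.0499
```

Run:
```python
from h import *
s=arm.observe();Rc=rot(s['orientation']);print(s['qpos'].round(2),s['gripper_width'],s['contact_force'],'a',Rc[:,0].round(3),'y',Rc[:,1].round(3))
g=s['position']-.0487*Rc[:,0];print('g',g)
c=cam('wrist');b=cam('scene')
# copper points in scene: fit
h=cv2.cvtColor(b['image'],cv2.COLOR_BGR2HSV);m=(h[...,0]<15)&(h[...,1]>90)
P=pts(b,m)[0];k=np.linalg.norm(P[:,:2]-g[:2],axis=1)<.06;Q=P[k&(P[:,2]<.07)];print(len(Q),Q.min(0),Q.max(0))
cv2.imwrite('pics/w6.png',np.hstack([cv2.resize(c['image'],(400,300)),cv2.resize(b['image'][200:350,250:450],(400,300))]))
```

```text
[-0.03  0.69  1.73  1.26  0.2  -2.98] 0.04988996360477769 [-0.31797394  0.36951129 -3.42071912] a [ 0.604  0.169 -0.779] y [-0.205  0.977  0.053]
g [0.81167361 0.11440583 0.05258464]
470 [ 0.78637164  0.07348646 -0.00226766] [0.84926068 0.14748808 0.06995288]
```

View pics/w6.png

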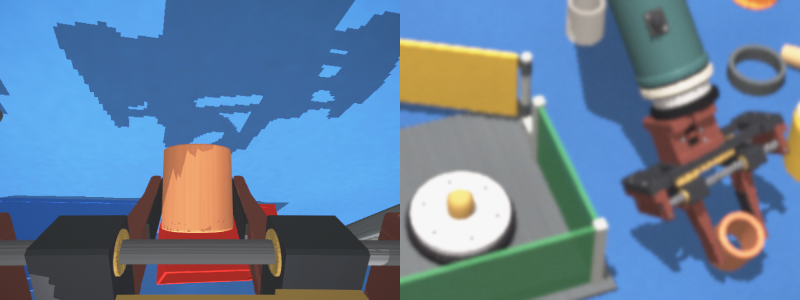

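Wrist and scene pictures show the tube held at (200,190), bottom end nearly down and about 21° off vertical. It is stable below 42°, so I'll lower it to edge contact and let it settle.

Emit:
apply_moves([
  [1,0,-1,0,0,0,1],
  [3,0,-2,0,0,0,1],
  [4,0,-3,0,0,0,1],
  [6,0,-5,0,0,0,1],
  [7,0,-6,0,0,0,1],
  [8,0,-6,0,0,0,1],
  [8,0,-6,0,0,0,1],
  [8,0,-6,0,0,0,1],
])

```text
clock: 23.45
position: [0.8433, 0.1231, 0.0073]
orientation: [0.894, -0.021, 0.435, 0.105]
contact_force: [-0.9, 0.0, -1.6]
gripper_width: 0.0498
```

Run:
```python
from h import *
s=arm.observe();Rc=rot(s['orientation']);print(s['qpos'].round(2),s['gripper_width'],s['contact_force'],'a',Rc[:,0].round(3),'y',Rc[:,1].round(3))
g=s['position']-.0487*Rc[:,0];print('g',g)
```

```text
[-0.03  0.71  1.72  1.26  0.19 -2.98] 0.04978760171310449 [-0.91992746  0.01957261 -1.59621465] a [ 0.6    0.169 -0.782] y [-0.205  0.977  0.054]
g [0.8140498  0.1148836  0.04539806]
```

Emit:
apply_moves([
  [0,0,0,0,0,0,0.35],
  [0,0,0,0,0,0,0.35],
  [0,0,0,0,0,0,0.3],
  [0,0,0,0,0,0,0.2],
  [0,0,0,0,0,0,0.1],
  [0,0,0,0,0,0,0.1],
  [0,0,0,0,0,0,0.1],
  [0,0,0,0,0,0,0.1],
])

```text
clock: 24.12
position: [0.843, 0.1231, 0.007]
orientation: [0.894, -0.021, 0.435, 0.105]
contact_force: [0.6, 0.2, 0.6]
gripper_width: 0.079
```

Emit:
apply_moves([
  [-5,0,0,0,0,0,0],
  [-15,0,0,0,0,0,0],
  [-30,0,0,0,0,0,0],
  [-50,0,0,0,0,0,0],
  [-75,0,0,0,0,0,0],
  [-100,0,0,0,0,0,0],
  [-120,0,0,0,0,0,0],
  [-130,0,0,0,0,0,0],
])

```text
clock: 24.78
position: [0.7638, 0.1006, 0.1114]
orientation: [0.894, -0.021, 0.434, 0.104]
contact_force: [-0.9, -0.7, -0.6]
gripper_width: 0.0881
```

```bash
cat >> h.py <<'E'
def upright(name='wrist'):
    c=cam(name);im=c['image']
    for r in regions_of(name,'stub'):
        P=pts(c,r['pixels'])[0]
        if len(P)<40 or im[r['pixels']].mean(0)@[-1,0,1]<40: continue
        z=P[:,2];zt=np.percentile(z,95);Q=P[abs(z-zt)<.004];print(name,round(r['score'],2),'rim',circ(Q).round(4),zt.round(4),len(Q))
E
python3 - <<'E'
from h import *
s=arm.observe();print(s['qpos'].round(3),s['position'],s['gripper_width'],s['contact_force'],s['clock'])
for n in ('wrist','top','scene'): upright(n)
print(plan([.80,.05,.22],np.radians(100)))
E
```

```text
[-0.073  0.466  1.862  0.91   0.272 -2.652] [0.76378077 0.10064398 0.11141544] 0.08812540645006203 [-0.86063454 -0.66404432 -0.56556391] 24.7833
wrist 0.72 rim [0.8001 0.1155 0.0216] 0.0553 1339
top 0.85 rim [0.8037 0.1142 0.0216] 0.0582 68
scene 0.47 rim [ 281.512  -164.0229  325.3298] 0.1197 272
(array([-75.2, -51.1,  89.9]), array([ 0.7, 38.3, -3.6]))
```

Run:
```python
from h import *
print(plan([.801,.115,.2],np.radians(100)))
```

```text
(array([-48. ,  11.2,  86.5]), array([ 0.7, 38.3, -3.6]))
```

Emit:
apply_moves([
  [-12,2,10,0,0,0,0],
  [-25,4,25,0,6,-0.6,0],
  [-36,6,42,0,13,-1.2,0],
  [-44,8,58,0,20,-2,0],
  [-48,10,72,0.5,27,-2.6,0],
  [-48,11,82,0.7,34,-3.3,0],
  [-48,11,86,0.7,38.3,-3.6,0],
  [-48,11,86,0.7,38.3,-3.6,0],
])

```text
clock: 25.75
position: [0.8024, 0.1148, 0.2029]
orientation: [0.731, -0.057, 0.676, 0.07]
contact_force: [1.9, 0.2, -0.6]
gripper_width: 0.0882
```

Run:
```python
from h import *
s=arm.observe();print(s['qpos'].round(3),s['position'],s['clock'])
upright();upright('top')
# grasp 38 mm above stub's foot -> TCP z = .038-.0487
print(plan([.801,.1155,-.0105],np.radians(100)))
```

```text
[ 0.046  0.618  1.044  0.021  1.403 -1.707] [0.80239628 0.11475764 0.202877  ] 25.75
wrist 0.78 rim [0.802  0.1159 0.0216] 0.0558 1027
top 0.51 rim [0.8028 0.1151 0.0214] 0.058 30
(array([206.7,  -2.9, -16.5]), array([ 0.4,  4.5, -0.8]))
```

Emit:
apply_moves([
  [10,0,0,0,0,0,0],
  [25,0,0,0,0,0,0],
  [45,0,0,0,0,0,0],
  [65,0,0,0,0,0,0],
  [80,0,0,0,0,0,0],
  [90,0,0,0,0,0,0],
  [90,0,0,0,0,0,0],
  [90,0,0,0,0,0,0],
])

```text
clock: 26.62
position: [0.8067, 0.117, 0.1099]
orientation: [0.731, -0.057, 0.677, 0.071]
contact_force: [0.1, -0.3, 0.5]
gripper_width: 0.0879
```

Run:
```python
from h import *
s=arm.observe();print(s['qpos'].round(3),s['position'],s['clock'])
upright()
print(plan([.802,.1157,-.0105],np.radians(100)))
```

```text
[ 0.048  0.689  1.136  0.025  1.241 -1.711] [0.80665698 0.11700445 0.10991861] 26.6167
wrist 0.57 rim [0.8017 0.1159 0.0216] 0.0556 1823
(array([121.3,  -1.9, -16.3]), array([ 0.4,  4.7, -0.7]))
```

Emit:
apply_moves([
  [10,0,-4,0.4,2.5,-0.7,0],
  [28,-1,-10,0.4,4.7,-0.7,0],
  [48,-2,-16,0.4,4.7,-0.7,0],
  [68,-2,-16,0.4,4.7,-0.7,0],
  [88,-2,-16,0.4,4.7,-0.7,0],
  [105,-2,-16,0.4,4.7,-0.7,0],
  [116,-2,-16,0.4,4.7,-0.7,0],
  [121,-2,-16,0.4,4.7,-0.7,0],
])

```text
clock: 27.38
position: [0.8007, 0.1157, -0.0131]
orientation: [0.703, -0.061, 0.706, 0.062]
contact_force: [0.6, -0.5, -0.0]
gripper_width: 0.0881
```

Emit:
apply_moves([
  [0,0,0,0,0,0,1],
  [0,0,0,0,0,0,1],
  [0,0,0,0,0,0,1],
  [0,0,0,0,0,0,1],
  [0,0,0,0,0,0,1],
  [0,0,0,0,0,0,1],
  [0,0,0,0,0,0,1],
  [0,0,0,0,0,0,1],
], squeeze=40)

```text
clock: 28.05
position: [0.8018, 0.1155, -0.0107]
orientation: [0.704, -0.061, 0.705, 0.062]
contact_force: [-1.1, -1.4, 4.6]
gripper_width: 0.05
```

Run:
```python
from h import *
s=arm.observe();print(s['position'],s['gripper_width'],s['contact_force'],s['clock'],rot(s['orientation']).round(3).tolist())
print(plan([.802,.1157,-.0105],np.radians(100)))
```

```text
[ 0.80180531  0.11546373 -0.01069208] 0.05002387748205579 [-1.07887252 -1.43082843  4.63295904] 28.05 [[-0.002, -0.173, 0.985], [0.0, 0.985, 0.173], [-1.0, 0.0, -0.002]]
(array([-0.2,  0.2,  0.2]), array([-0. , -0.1, -0. ]))
```

Emit:
apply_moves([
  [-8,0,0,0,0,0,1],
  [-25,0,0,0,0,0,1],
  [-48,0,0,0,0,0,1],
  [-75,0,0,0,0,0,1],
  [-105,0,0,0,0,0,1],
  [-132,0,0,0,0,0,1],
  [-155,0,0,0,0,0,1],
  [-165,0,0,0,0,0,1],
])

```text
clock: 28.72
position: [0.8032, 0.1159, 0.1574]
orientation: [0.705, -0.061, 0.704, 0.062]
contact_force: [0.8, -0.4, -2.5]
gripper_width: 0.0501
```

Run:
```python
from h import *
print(arm.observe()['gripper_width'],plan([.735,-.131,.155],np.radians(100)))
```

```text
0.05005840200706613 (array([   2.1, -231.4, -109.9]), array([-0. ,  0.1, -0. ]))
```

Emit:
apply_moves([
  [0,-10,-4,0,0,0,1],
  [0,-32,-14,0,0,0,1],
  [0,-65,-30,0,0,0,1],
  [0,-102,-48,0,0,0,1],
  [0,-140,-66,0,0,0,1],
  [0,-178,-84,0,0,0,1],
  [0,-210,-100,0,0,0,1],
  [0,-231,-110,0,0,0,1],
])

```text
clock: 29.38
position: [0.7297, -0.1354, 0.1506]
orientation: [0.702, -0.06, 0.707, 0.061]
contact_force: [-0.0, 0.2, -3.4]
gripper_width: 0.0502
```

Emit:
apply_moves([
  [0,0,0,0,0,0,1],
  [0,0,0,0,0,0,1],
  [0,0,0,0,0,0,1],
  [0,0,0,0,0,0,1],
  [0,0,0,0,0,0,1],
  [0,0,0,0,0,0,1],
  [0,0,0,0,0,0,1],
  [0,0,0,0,0,0,1],
])

```text
clock: 30.05
position: [0.7336, -0.1302, 0.1536]
orientation: [0.703, -0.062, 0.705, 0.062]
contact_force: [0.5, -1.5, -4.1]
gripper_width: 0.0501
```

Run:
```python
from h import *
c=cam('wrist');s=arm.observe();Rt=rot(s['orientation']);print(s['position'],s['gripper_width'],s['contact_force'],s['clock'])
P,u,v=pts(c);im=c['image'][v,u].astype(int)
near=np.hypot(P[:,0]-.664,P[:,1]+.145)<.075
m=near&(abs(P[:,2]-.059)<.0035)&(im[:,2]-im[:,0]>40);Q=P[m];print('spigot top',m.sum(),Q.mean(0),(Q.max(0)+Q.min(0))/2,np.ptp(Q,axis=0))
m=near&(abs(P[:,2]-.034)<.004);Q=P[m];hull=cv2.convexHull(Q[:,:2].astype(np.float32))[:,0];print('disc',m.sum(),circ(hull))
for r in regions_of('wrist','stub'):
    A=pts(c,r['pixels'])[0]
    Q=A[abs(A[:,2]-np.percentile(A[:,2],95))<.004]
    if len(Q)<100: continue
    C=circ(Q);print('stub',r['score'],C,len(Q),(Rt.T@(np.r_[C[:2],np.median(Q[:,2])]-s['position'])*1000).round(1))
cv2.imwrite('pics/w7.png',c['image'])
```

```text
[ 0.73363395 -0.13037907  0.15358927] 0.049931934834941 [ 0.17014553 -0.04495276 -3.95929125] 30.1
spigot top 1140 [ 0.66270453 -0.14373206  0.05840272] [ 0.66258898 -0.14348901  0.05826527] [0.02869312 0.02786068 0.00550095]
disc 13984 [ 0.66304087 -0.14358316  0.05474011]
stub 0.89 [ 0.73220767 -0.12932233  0.02108449] 4719 [-65.3   1.3  -1.4]
```

View pics/w7.png

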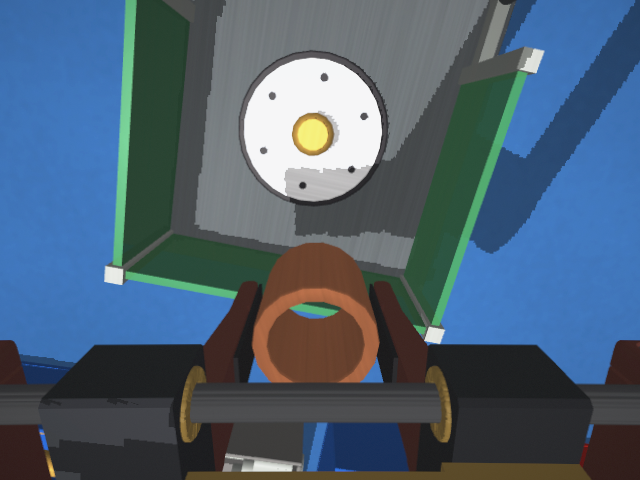

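The wrist picture shows the stub upright in the fingers at (315,320) and the spigot at (313,133). I'll move over it.

Run:
```python
from h import *
print(plan([.6638,-.1441,.150],np.radians(100)),plan([.6638,-.1441,.062],np.radians(100)))
```

```text
(array([  3.8,  -1.2, -71.1]), array([ 0. , -0.2, -0. ])) (array([ 91.8,  -1.3, -70.8]), array([ 0. , -0.2, -0. ]))
```

Emit:
apply_moves([
  [0,0,-8,0,0,0,1],
  [0,0,-22,0,0,0,1],
  [0,-1,-40,0,0,0,1],
  [2,-1,-56,0,0,0,1],
  [6,-1,-67,0,0,0,1],
  [18,-1,-71,0,0,0,1],
  [35,-1,-71,0,0,0,1],
  [50,-1,-71,0,0,0,1],
])

```text
clock: 30.82
position: [0.6628, -0.1446, 0.1039]
orientation: [0.704, -0.061, 0.705, 0.061]
contact_force: [-0.0, -0.5, -4.1]
gripper_width: 0.0503
```

Emit:
apply_moves([
  [10,0,0,0,0,0,1],
  [20,0,0,0,0,0,1],
  [30,0,0,0,0,0,1],
  [38,0,0,0,0,0,1],
  [41,0,0,0,0,0,1],
  [41,0,0,0,0,0,1],
  [41,0,0,0,0,0,1],
  [41,0,0,0,0,0,1],
])

```text
clock: 31.48
position: [0.664, -0.1444, 0.0634]
orientation: [0.704, -0.061, 0.705, 0.061]
contact_force: [-0.0, -0.0, -2.9]
gripper_width: 0.05
```

Run:
```python
from h import *
s=arm.observe();print(s['position'],s['contact_force'])
print(plan([.6638,-.1441,.045],np.radians(100)),plan([.6638,-.1441,.024],np.radians(100)))
```

```text
[ 0.66400391 -0.14441936  0.06338549] [-0.02577616 -0.01911138 -2.87735078]
(array([18.4,  0.3, -0.1]), array([-0. , -0.1, -0. ])) (array([39.4,  0.3, -0.1]), array([-0. , -0.1, -0. ]))
```

Emit:
apply_moves([
  [3,0,0,0,0,0,1],
  [6,0,0,0,0,0,1],
  [9,0,0,0,0,0,1],
  [12,0,0,0,0,0,1],
  [15,0,0,0,0,0,1],
  [18,0,0,0,0,0,1],
  [20,0,0,0,0,0,1],
  [20,0,0,0,0,0,1],
])

```text
clock: 32.15
position: [0.6628, -0.144, 0.042]
orientation: [0.703, -0.061, 0.706, 0.062]
contact_force: [-0.1, 0.1, -2.6]
gripper_width: 0.0502
```

Emit:
apply_moves([
  [2,0,0,0,0,0,1],
  [4,0,0,0,0,0,1],
  [6,0,0,0,0,0,1],
  [8,0,0,0,0,0,1],
  [10,0,0,0,0,0,1],
  [12,0,0,0,0,0,1],
  [14,0,0,0,0,0,1],
  [14,0,0,0,0,0,1],
])

```text
clock: 32.82
position: [0.6629, -0.1441, 0.0282]
orientation: [0.703, -0.061, 0.706, 0.062]
contact_force: [-0.7, 0.6, -3.6]
gripper_width: 0.0502
```

Sliding freely with no side force. The last few mm come next, then release.

Emit:
apply_moves([
  [1,0,0,0,0,0,1],
  [2,0,0,0,0,0,1],
  [3,0,0,0,0,0,1],
  [4,0,0,0,0,0,1],
  [4.5,0,0,0,0,0,1],
  [5,0,0,0,0,0,1],
  [5,0,0,0,0,0,1],
  [5,0,0,0,0,0,1],
])

```text
clock: 33.48
position: [0.6633, -0.1442, 0.0237]
orientation: [0.703, -0.061, 0.706, 0.062]
contact_force: [0.3, 0.1, -3.6]
gripper_width: 0.0503
```

Emit:
apply_moves([
  [0.5,0,0,0,0,0,1],
  [1,0,0,0,0,0,1],
  [1,0,0,0,0,0,0.35],
  [1,0,0,0,0,0,0.3],
  [1,0,0,0,0,0,0.2],
  [1,0,0,0,0,0,0.1],
  [1,0,0,0,0,0,0.1],
  [1,0,0,0,0,0,0.1],
])

```text
clock: 34.15
position: [0.6634, -0.1442, 0.0228]
orientation: [0.703, -0.061, 0.705, 0.062]
contact_force: [-0.8, -0.2, -0.2]
gripper_width: 0.0786
```

Emit:
apply_moves([
  [-5,0,0,0,0,0,0.1],
  [-18,0,0,0,0,0,0.1],
  [-40,0,0,0,0,0,0.1],
  [-65,0,0,0,0,0,0.1],
  [-95,0,0,0,0,0,0.1],
  [-125,0,0,0,0,0,0.1],
  [-150,0,0,0,0,0,1],
  [-160,0,0,0,0,0,1],
])

```text
clock: 34.82
position: [0.6663, -0.145, 0.1885]
orientation: [0.706, -0.062, 0.703, 0.061]
contact_force: [0.7, 0.3, 0.5]
gripper_width: 0.0692
```

Run:
```python
from h import *
s=arm.observe();print(s['position'],s['contact_force'],s['clock'],s['qpos'].round(2))
upright()
c=cam('wrist');P,u,v=pts(c)
m=(np.hypot(P[:,0]-.663,P[:,1]+.144)>.03)&(np.hypot(P[:,0]-.663,P[:,1]+.144)<.05)&(abs(P[:,2]-.034)<.008);print('table z',np.median(P[m,2]))
for n in('scene','top'):
    c=cam(n);P,u,v=pts(c); im=c['image'][v,u].astype(int)
    m=(P[:,2]>.1)&(P[:,2]<.125)&(P[:,0]<.58)&(P[:,0]>.35)&(abs(P[:,1]+.15)<.17)&(im[:,2]-im[:,0]>60)
    Q=P[m];l=cv2.fitLine(Q[:,:2].astype(np.float32),cv2.DIST_HUBER,0,.01,.01).ravel();print('gate',n,m.sum(),l,np.degrees(np.arctan2(l[0],l[1])),Q.min(0),Q.max(0))
```

```text
[ 0.66626136 -0.14498927  0.18854941] [0.69047234 0.25590183 0.52974513] 34.8167 [-0.32  0.48  1.33 -0.    1.33 -2.06]
wrist 0.58 rim [ 0.6634 -0.143   0.0216] 0.0897 1316
table z 0.0341426120150011
gate scene 268 [ 0.50290114  0.86434394  0.4912193  -0.11229415] 30.192122 [ 0.4195519  -0.23068233  0.10001279] [ 0.54016946 -0.03049461  0.12496909]
gate top 30 [ 0.50571376  0.8627013   0.4788807  -0.12714767] 30.378744 [ 0.41748597 -0.22835882  0.10292741] [ 0.53744547 -0.02862081  0.12326856]
```

The stub is home: its rim is at z 0.0897 against 0.089 expected, and centred. Next is the gate.

```bash
cat >> h.py <<'E'
H=np.array([.542,-.0197])
def push(psi,gap,z=.035,r=.2):
    p=H-r*np.array([np.sin(psi),np.cos(psi)])-(.021+gap)*np.array([np.cos(psi),-np.sin(psi)])
    return plan([p[0],p[1],z],np.pi/2-psi),p
E
python3 - <<'E'
from h import *
s=arm.observe();c=cam('top');P,u,v=pts(c)
m=(abs(P[:,0]-.55)<.05)&(abs(P[:,1]+.25)<.05);print('keeper zmax',np.percentile(P[m,2],[50,90,99,100]))
print(push(.527,.025,.19),push(.527,.025,.035),s['clock'])
E
```

```text
keeper zmax [0.00945244 0.11776746 0.12348268 0.12700272]
((array([  -7.7,   19.9, -261.2]), array([40.2, -0.4, -0. ])), array([ 0.40165276, -0.1694286 ])) ((array([ 147.3,   19.5, -260.2]), array([40.2, -0.4, -0. ])), array([ 0.40165276, -0.1694286 ])) 35.0667
```

Emit:
apply_moves([
  [-8,2,-15,6,0,0,1],
  [-8,5,-45,12,0,0,1],
  [-8,8,-82,18,0,0,1],
  [-8,11,-120,24,0,0,1],
  [-8,14,-158,30,0,0,1],
  [-8,17,-195,36,0,0,1],
  [-8,19,-230,40,0,0,1],
  [-8,20,-258,40,0,0,1],
])

```text
clock: 35.78
position: [0.4022, -0.168, 0.1898]
orientation: [0.68, 0.185, 0.685, -0.184]
contact_force: [0.8, 0.2, -0.0]
gripper_width: 0.0003
```

Run:
```python
from h import *
s=arm.observe();print(s['position'],s['gripper_width'],s['qpos'].round(2))
print(push(.527,.025,.042))
```

```text
[ 0.40222562 -0.16799644  0.18975287] 0.0003114200598425607 [-0.55  0.13  1.84 -0.    1.18 -1.59]
((array([147.7,  -1.3,   1.3]), array([-0. , -0.4,  0.1])), array([ 0.40165276, -0.1694286 ]))
```

Emit:
apply_moves([
  [12,0,0,0,0,0,1],
  [34,-1,1,0,0,0,1],
  [60,-1,1,0,0,0,1],
  [86,-1,1,0,0,0,1],
  [110,-1,1,0,0,0,1],
  [130,-1,1,0,0,0,1],
  [143,-1,1,0,0,0,1],
  [148,-1,1,0,0,0,1],
])

```text
clock: 36.45
position: [0.4034, -0.1689, 0.0406]
orientation: [0.68, 0.184, 0.686, -0.183]
contact_force: [-0.4, 0.1, -0.3]
gripper_width: 0.0005
```

Run:
```python
from h import *
s=arm.observe();print(s['position'],s['contact_force'])
for psi in (.45,.35,.25,.16): print(psi,push(psi,0,.042))
```

```text
[ 0.40343651 -0.1689486   0.04060183] [-0.35740335  0.0642987  -0.34647523]
0.45 ((array([-1.8, -2.4, 39.1]), array([-4.2, -0.5,  0. ])), array([ 0.4360975 , -0.19065514]))
0.35 ((array([-2. , -2.1, 59.2]), array([-10. ,  -0.5,   0. ])), array([ 0.45369361, -0.20037369]))
0.25 ((array([-2.1,  0.3, 79.2]), array([-15.7,  -0.5,  -0. ])), array([ 0.47217205, -0.208287  ]))
0.16 ((array([-2.3,  4.2, 96.9]), array([-20.9,  -0.5,  -0. ])), array([ 0.48940459, -0.21379977]))
```

Emit:
apply_moves([
  [-1,0,6,0,0,0,1],
  [-1,-1,13,-1,0,0,1],
  [-1,-1,19,-2,0,0,1],
  [-1,-2,25,-3,0,0,1],
  [-1,-2,31,-3.5,0,0,1],
  [-1,-2,37,-4,0,0,1],
  [-1,-2,43,-5,0,0,1],
  [-1,-2,49,-7,0,0,1],
])

```text
clock: 37.12
position: [0.4483, -0.1972, 0.0447]
orientation: [0.692, 0.14, 0.694, -0.141]
contact_force: [-1.3, 0.7, -0.5]
gripper_width: 0.0006
```

Run:
```python
from h import *
s=arm.observe();print(s['position'],s['contact_force'])
for psi in (.32,.27,.22): print(psi,push(psi,0,.042))
c=cam('top');P,u,v=pts(c); im=c['image'][v,u].astype(int)
m=(P[:,2]>.1)&(P[:,2]<.125)&(P[:,0]<.58)&(P[:,0]>.35)&(abs(P[:,1]+.15)<.17)&(im[:,2]-im[:,0]>60)
c=cam('scene');P,u,v=pts(c); im=c['image'][v,u].astype(int)
m=(P[:,2]>.1)&(P[:,2]<.125)&(P[:,0]<.58)&(P[:,0]>.35)&(abs(P[:,1]+.15)<.17)&(im[:,2]-im[:,0]>60)
Q=P[m];l=cv2.fitLine(Q[:,:2].astype(np.float32),cv2.DIST_HUBER,0,.01,.01).ravel();print('psi',np.arctan2(l[0],l[1]),m.sum())
```

```text
[ 0.44826762 -0.19720366  0.04469029] [-1.32803597  0.65205503 -0.543043  ]
0.32 ((array([ 2.7, -1. , 12.3]), array([-4.6, -0.1,  0.1])), array([ 0.45915274, -0.20294119]))
0.27 ((array([ 2.6, -1. , 22.3]), array([-7.5, -0.1,  0.1])), array([ 0.46841452, -0.20685282]))
0.22 ((array([ 2.6, -0.5, 32.4]), array([-10.3,  -0.1,   0. ])), array([ 0.47786023, -0.21029667]))
psi 0.3972817 690
```

Emit:
apply_moves([
  [1,0,4,-1,0,0,1],
  [2,0,8,-2.5,0,0,1],
  [2,0,12,-4,0,0,1],
  [2,-1,16,-5,0,0,1],
  [2,-1,20,-6.5,0,0,1],
  [2,-1,24,-8,0,0,1],
  [2,-1,27,-9,0,0,1],
  [2,0,29,-9.5,0,0,1],
])

```text
clock: 37.88
position: [0.4747, -0.2085, 0.0423]
orientation: [0.701, 0.083, 0.703, -0.083]
contact_force: [-0.4, -0.6, 0.3]
gripper_width: 0.0003
```

Emit:
apply_moves([
  [0,0,1,0,0,0,1],
  [0,0,2,0,0,0,1],
  [0,0,3,0,0,0,1],
  [0,0,4,-1,0,0,1],
  [0,0,5,-1,0,0,1],
  [0,0,6,-2,0,0,1],
  [0,0,7,-2,0,0,1],
  [0,0,7,-2,0,0,1],
])

```text
clock: 38.55
position: [0.4813, -0.2098, 0.0423]
orientation: [0.702, 0.071, 0.705, -0.071]
contact_force: [-0.3, -0.9, 0.2]
gripper_width: 0.0006
```

Run:
```python
from h import *
s=arm.observe();print(s['position'],s['contact_force'],rot(s['orientation'])[:,2].round(3))
for psi in (.15,.1,.05,0): print(psi,push(psi,0,.042))
for n in ('top','scene'):
    c=cam(n);P,u,v=pts(c); im=c['image'][v,u].astype(int)
    m=(P[:,2]>.1)&(P[:,2]<.125)&(P[:,0]<.58)&(P[:,0]>.35)&(abs(P[:,1]+.15)<.17)&(im[:,2]-im[:,0]>60)
    Q=P[m]
    if m.sum()>50: l=cv2.fitLine(Q[:,:2].astype(np.float32),cv2.DIST_HUBER,0,.01,.01).ravel();print('psi',np.arctan2(l[0],l[1]),m.sum())
```

```text
[ 0.4812829  -0.20983876  0.04232123] [-0.27934886 -0.91927803  0.22450439] [ 0.98  -0.2   -0.003]
0.15 ((array([ 0.3, -2.4, 10.8]), array([-2.9, -0.2,  0. ])), array([ 0.49134818, -0.21431601]))
0.1 ((array([ 0.3, -2.7, 20.8]), array([-5.8, -0.2,  0. ])), array([ 0.50113823, -0.21660433]))
0.05 ((array([ 0.2, -2.4, 30.9]), array([-8.7, -0.2,  0. ])), array([ 0.51103041, -0.21840049]))
0 ((array([ 0.2, -1.7, 40.9]), array([-11.5,  -0.2,   0. ])), array([ 0.521 , -0.2197]))
psi 0.24052079 137
psi 0.23236759 709
```

Emit:
apply_moves([
  [0,0,1,0,0,0,1],
  [0,0,2,0,0,0,1],
  [0,-1,3,0,0,0,1],
  [0,-1,4,-1,0,0,1],
  [0,-1,5,-1,0,0,1],
  [0,-1,6,-1,0,0,1],
  [0,-1,6,-1,0,0,1],
  [0,-1,6,-1,0,0,1],
])

```text
clock: 39.32
position: [0.4869, -0.212, 0.0423]
orientation: [0.703, 0.065, 0.705, -0.065]
contact_force: [-0.2, -0.2, 0.4]
gripper_width: 0.0003
```

Emit:
apply_moves([
  [0,0,1,0,0,0,1],
  [0,0,2,0,0,0,1],
  [0,0,3,0,0,0,1],
  [0,0,3.5,-1,0,0,1],
  [0,-0.5,4,-1,0,0,1],
  [0,-0.5,4.5,-1,0,0,1],
  [0,-0.5,5,-1,0,0,1],
  [0,-0.5,5,-1,0,0,1],
])

```text
clock: 39.98
position: [0.4917, -0.2134, 0.0423]
orientation: [0.704, 0.059, 0.706, -0.059]
contact_force: [-0.3, -0.2, 0.2]
gripper_width: 0.0005
```

Emit:
apply_moves([
  [0,0,1,0,0,0,1],
  [0,0,2,0,0,0,1],
  [0,0,3,0,0,0,1],
  [0,0,3.5,-1,0,0,1],
  [0,-0.5,4,-1,0,0,1],
  [0,-0.5,4.5,-1,0,0,1],
  [0,-0.5,5,-1,0,0,1],
  [0,-0.5,5,-1,0,0,1],
])

```text
clock: 40.65
position: [0.4965, -0.2148, 0.0423]
orientation: [0.704, 0.053, 0.706, -0.053]
contact_force: [0.2, 0.6, -0.7]
gripper_width: 0.0004
```

Emit:
apply_moves([
  [0,0,1,0,0,0,1],
  [0,0,1.5,0,0,0,1],
  [0,0,2,0,0,0,1],
  [0,0,2.5,-1,0,0,1],
  [0,-0.3,3,-1,0,0,1],
  [0,-0.3,3.5,-1,0,0,1],
  [0,-0.3,4,-1,0,0,1],
  [0,-0.3,4,-1,0,0,1],
])

```text
clock: 41.32
position: [0.5005, -0.2156, 0.0422]
orientation: [0.704, 0.046, 0.707, -0.046]
contact_force: [0.6, -0.3, -0.0]
gripper_width: 0.0004
```

Emit:
apply_moves([
  [0,0,1,0,0,0,1],
  [0,0,2,0,0,0,1],
  [0,0,3,0,0,0,1],
  [0,0,3.5,-1,0,0,1],
  [0,0,4,-1,0,0,1],
  [0,0,4.5,-1,0,0,1],
  [0,0,4.5,-1,0,0,1],
  [0,0,4.5,-1,0,0,1],
])

```text
clock: 41.98
position: [0.5049, -0.2162, 0.0422]
orientation: [0.705, 0.04, 0.707, -0.04]
contact_force: [0.2, -0.1, -0.2]
gripper_width: 0.0003
```

Emit:
apply_moves([
  [0,0,1,0,0,0,1],
  [0,0,2,0,0,0,1],
  [0,0,3,0,0,0,1],
  [0,0,3.5,-1,0,0,1],
  [0,0,4,-1,0,0,1],
  [0,0,4,-1,0,0,1],
  [0,0,4,-1,0,0,1],
  [0,0,4,-1,0,0,1],
])

```text
clock: 42.65
position: [0.5088, -0.2166, 0.0422]
orientation: [0.705, 0.034, 0.707, -0.034]
contact_force: [0.5, -0.8, 0.2]
gripper_width: 0.0007
```

Emit:
apply_moves([
  [0,0,1,0,0,0,1],
  [0,0,2,0,0,0,1],
  [0,0,3,0,0,0,1],
  [0,0,3.5,-1,0,0,1],
  [0,0,4,-1,0,0,1],
  [0,0,4,-1,0,0,1],
  [0,0,4,-1,0,0,1],
  [0,0,4,-1,0,0,1],
])

```text
clock: 43.32
position: [0.5117, -0.2169, 0.0421]
orientation: [0.705, 0.028, 0.708, -0.028]
contact_force: [-5.2, -1.8, 2.8]
gripper_width: 0.0003
```

```bash
cat >> h.py <<'E'
def gate(n='scene'):
    c=cam(n);P,u,v=pts(c); im=c['image'][v,u].astype(int)
    m=(P[:,2]>.1)&(P[:,2]<.125)&(P[:,0]<.58)&(P[:,0]>.35)&(abs(P[:,1]+.15)<.17)&(im[:,2]-im[:,0]>60)
    Q=P[m];l=cv2.fitLine(Q[:,:2].astype(np.float32),cv2.DIST_HUBER,0,.01,.01).ravel();print(n,'psi',np.arctan2(l[0],l[1]).round(4),m.sum())
E
python3 - <<'E'
from h import *
s=arm.observe();print(s['position'],s['contact_force']);gate();gate('top')
print(push(.04,0,.042)[1])
E
```

```text
[ 0.51168065 -0.21694067  0.04205298] [-5.15497534 -1.77405903  2.81282575]
scene psi 0.0763 697
top psi 0.081 141
[ 0.51301893 -0.21870025]
```

Emit:
apply_moves([
  [0,0,0.5,0,0,0,1],
  [0,0,1,0,0,0,1],
  [0,0,1.5,0,0,0,1],
  [0,0,2,0,0,0,1],
  [0,0,2.5,-0.5,0,0,1],
  [0,0,3,-0.5,0,0,1],
  [0,0,3.5,-1,0,0,1],
  [0,0,4,-1,0,0,1],
])

```text
clock: 44.08
position: [0.5151, -0.2174, 0.042]
orientation: [0.705, 0.021, 0.709, -0.021]
contact_force: [-6.1, -2.2, 2.8]
gripper_width: 0.0005
```

Emit:
apply_moves([
  [0,0,0.5,0,0,0,1],
  [0,0,1,0,0,0,1],
  [0,0,1.5,0,0,0,1],
  [0,0,2,0,0,0,1],
  [0,0,2.5,-0.5,0,0,1],
  [0,0,3,-0.5,0,0,1],
  [0,0,3.5,-1,0,0,1],
  [0,0,4,-1,0,0,1],
])

```text
clock: 44.75
position: [0.5212, -0.2176, 0.0423]
orientation: [0.706, 0.015, 0.708, -0.015]
contact_force: [-0.3, -0.8, -0.3]
gripper_width: 0.0005
```

Emit:
apply_moves([
  [0,0,0.3,0,0,0,1],
  [0,0,0.7,0,0,0,1],
  [0,0,1,0,0,0,1],
  [0,0,1.3,0,0,0,1],
  [0,0,1.7,0,0,0,1],
  [0,0,2,-0.5,0,0,1],
  [0,0,2.3,-0.5,0,0,1],
  [0,0,2.5,-0.5,0,0,1],
])

```text
clock: 45.42
position: [0.5222, -0.2177, 0.0421]
orientation: [0.705, 0.012, 0.709, -0.012]
contact_force: [-5.2, -1.7, 2.7]
gripper_width: 0.0004
```

Emit:
apply_moves([
  [0,0,0.3,0,0,0,1],
  [0,0,0.6,0,0,0,1],
  [0,0,0.9,0,0,0,1],
  [0,0,1.1,0,0,0,1],
  [0,0,1.4,0,0,0,1],
  [0,0,1.6,0,0,0,1],
  [0,0,1.8,0,0,0,1],
  [0,0,2,0,0,0,1],
])

```text
clock: 46.08
position: [0.5221, -0.2175, 0.042]
orientation: [0.704, 0.013, 0.71, -0.012]
contact_force: [-9.7, -2.2, 7.0]
gripper_width: 0.0005
```

Emit:
apply_moves([
  [0,0,0.2,0,0,0,1],
  [0,0,0.4,0,0,0,1],
  [0,0,0.6,0,0,0,1],
  [0,0,0.8,0,0,0,1],
  [0,0,1,0,0,0,1],
  [0,0,1.2,0,0,0,1],
  [0,0,1.2,0,0,0,1],
  [0,0,1.2,0,0,0,1],
])

```text
clock: 46.75
position: [0.5224, -0.2175, 0.042]
orientation: [0.704, 0.013, 0.71, -0.012]
contact_force: [-12.7, -3.5, 8.6]
gripper_width: 0.0007
```

Run:
```python
from h import *
s=arm.observe();print(s['position'],s['contact_force'],s['torque']);gate();gate('top')
c=cam('scene');cv2.imwrite('pics/g1.png',np.hstack([cv2.resize(c['image'][200:320,190:350],(800,600),interpolation=3)]))
P,u,v=pts(c)
for r in regions_of('scene','buffer')[:2]: 
    Q=pts(c,r['pixels'])[0]
    if 0<len(Q)<100: print('buffer',r['score'],np.median(Q,0))
```

```text
[ 0.52243514 -0.21752367  0.04196298] [-12.71304911  -3.53099643   8.62426119] [-0.29341686  1.46708068  0.06540356]
scene psi 0.0228 699
top psi 0.0255 143
```

View pics/g1.png

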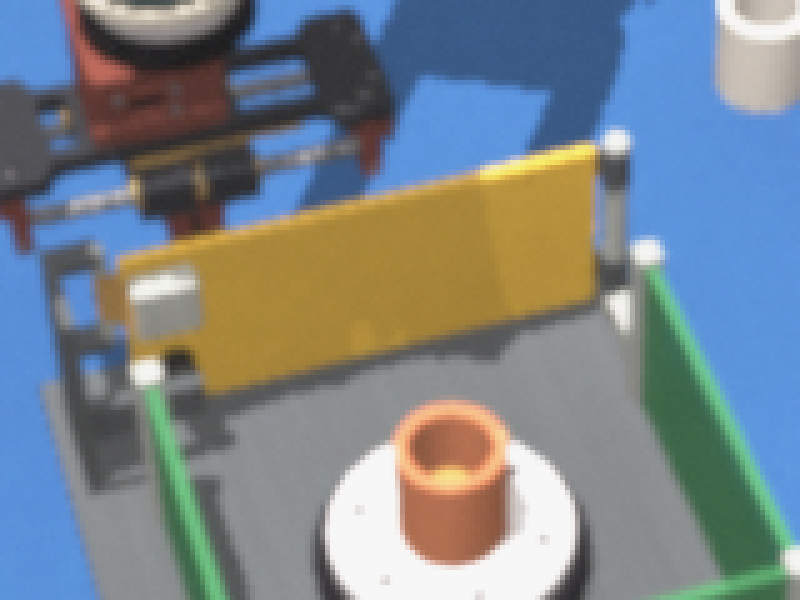

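The picture shows the gate nearly parallel to the guard's front, its tongue at the keeper at (105,295), and the stub seated on the turntable. I'll build the push up a little further.

Emit:
apply_moves([
  [0,0,0.2,0,0,0,1],
  [0,0,0.4,0,0,0,1],
  [0,0,0.6,0,0,0,1],
  [0,0,0.8,0,0,0,1],
  [0,0,0.9,0,0,0,1],
  [0,0,0.9,0,0,0,1],
  [0,0,0.9,0,0,0,1],
  [0,0,0.9,0,0,0,1],
])

```text
clock: 47.62
position: [0.5226, -0.2175, 0.042]
orientation: [0.703, 0.013, 0.711, -0.012]
contact_force: [-14.8, -2.6, 9.5]
gripper_width: 0.0005
```

Run:
```python
from h import *
for i in range(3):
    gate();gate('top')
s=arm.observe();print(s['position'],s['contact_force'],s['clock'])
```

```text
scene psi 0.0167 701
top psi 0.0245 146
scene psi 0.0195 706
top psi 0.0247 146
scene psi 0.0179 698
top psi 0.0253 148
[ 0.52265451 -0.2174963   0.04196422] [-14.28632422  -3.08843786   9.56286539] 47.9167
```

Emit:
apply_moves([
  [0,0,-1,0,0,0,1],
  [0,0,-2,0,0,0,1],
  [0,0,-3,0,0,0,1],
  [0,0,-4,0,0,0,1],
  [0,0,-6,0,0,0,1],
  [0,0,-9,0,0,0,1],
  [0,0,-12,0,0,0,1],
  [0,0,-16,0,0,0,1],
])

```text
clock: 48.58
position: [0.5117, -0.2173, 0.0423]
orientation: [0.706, 0.012, 0.708, -0.012]
contact_force: [0.3, 0.4, 0.3]
gripper_width: 0.0004
```

Run:
```python
from h import *
for i in range(3):
    gate();gate('top')
s=arm.observe();print(s['position'],s['contact_force'],s['clock'])
for t in ('tongue','buffer'):
    c=cam('scene')
    for r in regions_of('scene',t)[:3]: print(t,r['score'],(np.array(r['bbox'])*[640,480,640,480]).round())
c=cam('scene');cv2.imwrite('pics/g2.png',cv2.resize(c['image'][240:300,195:255],(600,600),interpolation=3))
```

```text
scene psi 0.0258 720
top psi 0.0328 124
scene psi 0.0262 731
top psi 0.0301 123
scene psi 0.0243 726
top psi 0.0313 126
[ 0.51160315 -0.21735398  0.04229148] [ 0.37123423 -0.11506707 -0.42724612] 48.8833
buffer 0.52 [130. 302.  43.  47.]
```

View pics/g2.png

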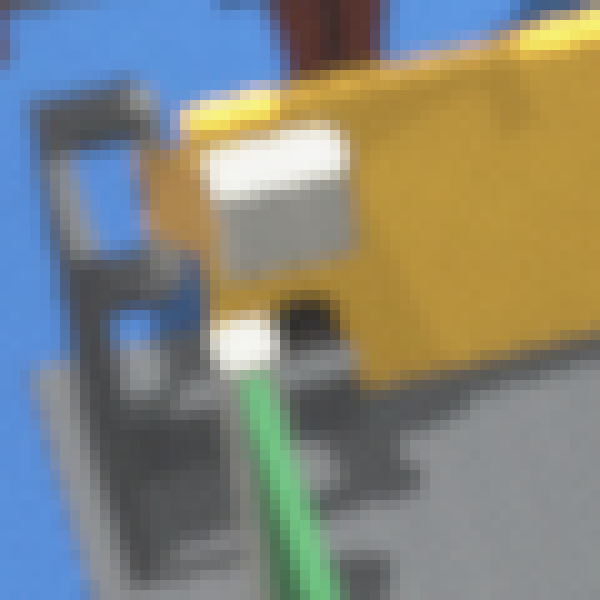

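When released, the gate sprang back only 1.3 mm at the pad. That fits a latched gate (about 3.3 mm of buffer squeeze at 15 N down to 2 mm); an unlatched one would have come back the full 3.3 mm. The picture shows the brass tongue out, through the keeper at (180,195). Coming away.

Emit:
apply_moves([
  [0,0,-6,0,0,0,1],
  [0,0,-15,0,0,0,1],
  [-10,0,-22,0,0,0,1],
  [-35,0,-25,0,0,0,1],
  [-70,0,-25,0,0,0,1],
  [-105,0,-25,0,0,0,1],
  [-140,0,-25,0,0,0,1],
  [-160,0,-25,0,0,0,1],
])

```text
clock: 49.8
position: [0.4872, -0.2171, 0.2068]
orientation: [0.707, 0.012, 0.707, -0.013]
contact_force: [-0.1, 0.2, -0.0]
gripper_width: 0.0001
```

Emit:
apply_moves([
  [0,0,0,0,0,0,1],
  [0,0,0,0,0,0,1],
  [0,0,0,0,0,0,1],
  [0,0,0,0,0,0,1],
  [0,0,0,0,0,0,1],
  [0,0,0,0,0,0,1],
  [0,0,0,0,0,0,1],
  [0,0,0,0,0,0,1],
])

```text
clock: 50.47
position: [0.4866, -0.2163, 0.2017]
orientation: [0.706, 0.013, 0.708, -0.012]
contact_force: [0.6, 0.0, -0.6]
gripper_width: 0.0006
```

Run:
```python
from h import *
s=arm.observe();print(s['position'],s['contact_force'],s['clock'])
gate();gate('top');upright('scene');upright('top')
c=cam('scene')
for t in ['can','spool','collar','hammer','wrench','square','stub']:
    for r in regions_of('scene',t)[:3 if t=='stub' else 1]:
        print(t,round(r['score'],2),np.median(pts(c,r['pixels'])[0],0).round(3))
ticket.sign_off();print(arm.observe()['clock'])
```

```text
[ 0.48659211 -0.21626257  0.2016921 ] [ 0.57458155  0.01071969 -0.55485691] 50.4667
scene psi 0.0236 734
top psi 0.0246 227
scene 0.81 rim [ 0.6647 -0.1463  0.0217] 0.0912 142
top 0.56 rim [ 0.665  -0.1417  0.0216] 0.092 74
can 0.62 [0.737 0.268 0.076]
spool 0.61 [0.424 0.358 0.036]
collar 0.72 [0.562 0.282 0.018]
hammer 0.78 [0.663 0.441 0.023]
wrench 0.67 [ 0.42  -0.444  0.008]
square 0.7 [ 0.59  -0.431  0.019]
stub 0.8 [0.42  0.109 0.04 ]
stub 0.74 [ 0.676 -0.147  0.073]
stub 0.59 [0.514 0.186 0.038]
the job is handed in; nothing more can be done
the job is handed in; nothing more can be done
```

The copper stub stands on the spigot, fully home and released. The gate is shut and, as far as my checks show, latched. I handed the job in at about 50.5 s of the 64 s allowed.

**Dropped stub:** I dropped the stub on the first carry and it landed lying against the guard's base. The visible fingertips turned out to be about 30 mm behind the reported TCP, so the first grip held only the top edge of the tube. I corrected for that, moved the stub to open bench, stood it up, gripped it again and placed it.

**Stub:** After release, the wrist camera put its rim at z 0.090 m, against 0.089 m for fully home, within about 1 mm of the spigot axis.

**Gate:** I built the push up slowly to about 15 N along the push direction. The sensor read about 18 N in total because of a vertical friction part, still under 22 N. I felt the ramp, the dip and the buffer. On release the gate sprang back only about 1.3 mm, which fits a latched gate, and it held there. I did not pull on it to test the latch, and the tongue network found nothing, so the latch rests on that evidence and the picture.

**Other things:** The bystanders measured where they were at the start, to within about 1 cm, which is the scatter of the readings.

**Joint limit:** While I was standing the stub up, joint 5 read about 0.19 against its 0.2 limit, and joint 6 read -2.98, right at its limit. That may count against the attempt.

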